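# Open the stock box and finish the cross-stack on the parcel scale

### The arm

A 7-joint arm with a two-finger parallel gripper is mounted at the origin on the work surface. World frame = base frame: x ahead of the robot, y to its left, z up, the work surface at z = 0. Lengths are in m, angles in rad, forces in N, time in s.
With the tool pointing down it reaches from about 0.4 to 0.85 m from the base axis. Payload 10.4 kg.
Tool frame: the origin (TCP) lies between the finger pads; the fingertips stand 8 mm ahead of it and the grasp point (between the pads) lies 11 mm behind it; z points along the fingers, x is the direction in which the jaws open and shut, and the axes are right-handed (so a half turn about z gives the same grasp; the last joint's range is limited). The gripper opens to 87 mm and grips with 3 to 60 N. Pads are 19 mm wide; open, the fingers measure 117 mm over their backs; the gripper's body (75 mm by 190 mm) begins 51 mm behind the grasp point.
Start: joints at [-1.185, 0.332, -0.065, 1.46, 0.022, 1.35, -0.088], TCP at [0.248, 0.574, 0.231] pointing down, gripper open.
Joint ranges: [-2.6, 2.6], [-0.5, 2.12], [-1.47, 1.34], [0.16, 2.42], [-1.27, 4.41], [0.06, 2.06], [-2.6, 2.6]. Speed limits (rad/s): [2.22, 2.22, 2.79, 2.79, 3.14, 3.14, 3.14].

### API

Orientations are given as a unit quaternion [x, y, z, w].
In Python, from bench import r, viewer gives the robot as it stands.
- The arm moves only by the tool apply_moves, never from a script. Its argument "increments" is a list of rows, each an object with "grip": the closure in counts, from 0 (fully open) to 255 (shut); "xyz": the shift along the tool's x, y, z in mm, a list of three; "rotation": the turn, a rotation vector about the tool's x, y, z in degrees, a list of three. A call has 1 to 5 rows; each row is the pose to reach, as a shift and turn from the pose measured when the call began, along the tool's axes at that moment; what a row does not reach only later rows make up. A row lasts 1/8 s, in which the tool goes at most 62.5 mm and 10.7 degrees, less where a joint would pass 70% of its speed; a pose out of reach is approached as far as the arm can. A call with a gripper value outside its range is refused whole. The fingers move at their own pace and stop on an object; "squeeze" is the grip in N (left out, the last holds). Time passes only in rows, so rows that repeat a pose let the fingers close. It gives the time, the measured TCP pose, the force and the opening at its end, in the units of the state.
- r.read_state(): the state, without advancing time (a new reading comes with each control period).
- viewer.camera(name): name is "scene" or "top" or "wrist"; returns a dict with "img" (480x640x3 uint8, blue, green, red), "range_z" (480x640 float32, m along the optical axis (not along the pixel's ray), 0 where there is no reading), "vertical_fov" (degrees; the focal length in pixels is half the picture's height over the tangent of half this angle, whatever the lens; pixels are square), "cx", "cy" (the principal point, pixels), "rvec" (rotation vector, rad) and "tvec" (3), from world to camera coordinates, as OpenCV has them. Camera axes: x right, y down, z forward; pixel columns grow to the right and rows downward; lengths in m; the calibration is good to about 2 mm. The wrist camera is an equidistant fisheye: a pixel r from the principal point sees the ray r / f radians off the axis. A picture is of the moment at which its call begins.
- r.close_job(): hands the job in, once; it reports no verdict.
The state is a dict: "time": time; "joint_positions": joint angles; "joint_vel": joint speeds; "joint_torque": joint torques, N m; "ee_pos": TCP position; "eef_rot": TCP orientation; "ft_force": force on the tool from outside, world axes, zero at the start; "torque": the same for the moment, N m; "width": finger opening in m.
Only numpy, scipy, OpenCV 4.12 (cv2) and the standard library are available. Lean on these libraries where they do the work, as an engineer would, in place of code of your own. Each camera call takes 0.05 s, during which the arm holds its last target.

### The job

Finish laying out the order for weighing: lift the loose blue lid off the grey stock box and lay it flat on the desk, handle up. One brown carton already lies on the scale's steel pan; take the three slim cartons out of the box, lay the other brown one beside and parallel to it with a gap of one to two carton widths, and lay the two white ones, spaced likewise, square across the brown ones so that each rests on both and the stack sits in the middle of the pan. Set things down rather than dropping them, and leave everything else on the desk where it is.

Things in the scene. Friction and masses are not known exactly. Their poses are not given: they have to be found in the camera images.
- stock_box: grey open-topped plastic stock box fixed to the desk, 132 (x) by 158 (y) by 58 mm high, walls 3 mm, floor 4 mm thick. Origin: centre of its underside on the desk. At the start one brown carton on its +y side and a pile of two white ones on its -y side lie flat in it, long sides about along the box's x, centres about 31 mm to either side of the middle in y (so about 30 mm is free beside and between them), and the lid is on.
- lid: loose blue plastic lid, 143 (x) by 169 (y) mm, about 120 g: a plate whose top is 14 mm above the skirt's lower edge, with a skirt 10 mm deep that goes round the outside of the box's rim with 2 to 3 mm play. Origin: centre of the skirt's lower edge, z up (on the closed box 48 mm above the desk). Black bar handle in the middle: 90 mm long along x, 14 mm wide (y), its bar from 31 to 45 mm above the origin, open beneath between two end posts.
- kraft_1: one of two identical slim brown (kraft) cartons with a green band, 110 (its x) by 30 (y) by 22 mm high, about 90 g. Origin: centre of its underside, z up. Starts already flat on the scale's pan, about along the pan's x, 33 to 43 mm to the +y side of its centre.
- kraft_2: one of two identical slim brown (kraft) cartons with a green band, 110 (its x) by 30 (y) by 22 mm high, about 90 g. Origin: centre of its underside, z up. Starts flat on the floor of the box, on its +y side.
- white_1: one of two identical slim white cartons with a red band, 110 (its x) by 30 (y) by 22 mm high, about 50 g. Origin: centre of its underside, z up. Starts at the bottom of the pile on the box's -y side.
- white_2: one of two identical slim white cartons with a red band, 110 (its x) by 30 (y) by 22 mm high, about 50 g. Origin: centre of its underside, z up. Starts on top of white_1.
- pan (a point): centre of the top of the parcel scale's square steel pan, 50 mm above the desk, axes along the scale's; the pan is 190 by 190 mm, fixed and rigid. The black scale body under it juts out 38 mm beyond the pan on its -x side, 33 mm high, with a display and keys. Scale and box stand about half a metre apart, either one on the left; the desk between them is clear.
- orange_carton: bystander: loose orange carton of another product, same size as those in the box, lying on the desk. Origin: centre of its underside.
- tape_roll: bystander: loose roll of brown packing tape lying flat, 100 mm across, 48 mm high. Origin: centre of its underside.
- marker: bystander: white marker pen with a red cap, 135 mm long, 15 mm thick, lying on the desk. Origin: under its middle, on the desk.
- drink_bottle: bystander: drink bottle, 64 mm across, 200 mm high, standing. Origin: centre of its underside.
- mouse: bystander: black computer mouse, 104 by 60 by 24 mm. Origin: centre of its underside.
- parcel: bystander: small taped parcel, 140 by 100 by 70 mm. Origin: centre of its underside.
- scanner: bystander: grey and black hand-held barcode scanner lying down, about 190 by 62 by 51 mm. Origin: under its middle, on the desk.
Not all that is in view belongs to the job. Leave any purple or turquoise look-alike of the kraft_1 alone.

How it is judged:
By the outcome, as a careful person would: the job done as asked, in the order asked, and still so for the second after the job is handed in, with the robot touching nothing.
It also fails if it takes over 72 s, if anything falls off the work surface, if the arm or the gripper's body presses on something with over 40 N, if the wrist force passes 120 N, or if a joint passes its speed limit or range.

## Working session

There is one attempt and no reset: what is moved stays moved. The work goes in short steps, Python scripts to look and compute and a tool call to move; the robot and the scene stay as the last step left them, time stands still between calls to the robot, and variables do not carry over. Pictures are saved under pics/ and viewed, and the job is handed in when it is done.

Besides the shell and the picture viewer there is one more tool, called after ">>>" as a command line: name --argument value ..., lists and objects as JSON in quotes. apply_moves: Moves the arm, as the interface text tells. Its arguments: {"type":"object","properties":{"increments":{"type":"array","items":{"type":"object","properties":{"grip":{"type":"number"},"xyz":{"type":"array","items":{"type":"number"}},"rotation":{"type":"array","items":{"type":"number"}}}}},"squeeze":{"type":"number"}},"required":["increments"]}

```bash
ls; mkdir -p pics; python3 - <<'E'
from bench import r, viewer
import cv2
s=r.read_state()
for k,v in s.items(): print(k,v)
import pickle
for n in ("scene","top","wrist"):
    c=viewer.camera(n); cv2.imwrite(f"pics/{n}0.png",c["img"]); pickle.dump(c,open(f"{n}0.pkl","wb"))
    print(n,c["vertical_fov"],c["cx"],c["cy"],c["rvec"],c["tvec"])
E
```

```text
pics
time 0.0
joint_positions [-1.18457652  0.33283593 -0.06475719  1.46092516  0.02160673  1.34992252
 -0.08852487]
joint_vel [ 1.19455055e-03  1.20953482e-04  7.77836720e-04 -8.33060109e-05
  2.41190629e-05 -7.90533671e-04  9.45850904e-04]
joint_torque [ 4.21514260e-04 -6.23258615e+01  2.46090547e-02 -3.89895773e+01
 -6.14201557e-02  3.98478890e-02  1.65924944e-04]
ee_pos [0.24828002 0.57315822 0.22978425]
eef_rot [ 8.35906363e-01  5.48871630e-01 -5.67694072e-04  4.05054999e-04]
ft_force [-0.34083134 -0.56591782  0.33403749]
torque [-0.00620214  0.0145903  -0.05796419]
width 0.0870706644667808
scene 52.59508631589927 317.8168229016105 241.1047450776235 [ 1.55385433  2.23905619 -0.70982895] [ 0.14766488 -0.38354192  1.72911763]
top 54.96689920946871 314.9650106870834 244.31584540458653 [ 2.14019527 -2.18205291  0.08002532] [0.06277718 0.52654815 1.42461913]
wrist 65.70646984690485 316.7339449569588 238.9613478692991 [-2.41002675 -1.58269834 -0.23601555] [-0.62437361 -0.03588505  0.39111175]
```

View pics/top0.png

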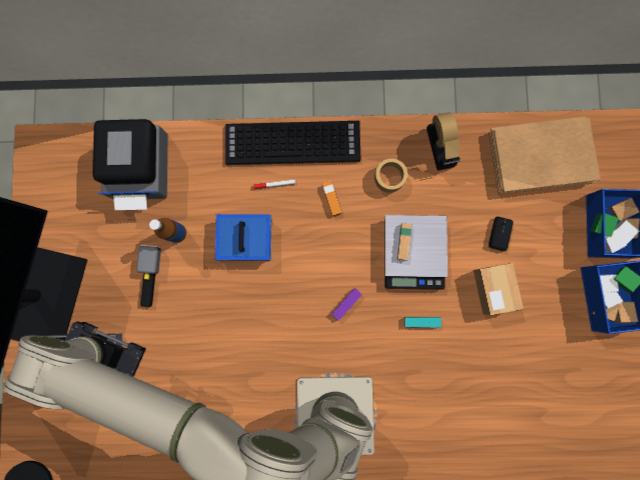

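View pics/scene0.png

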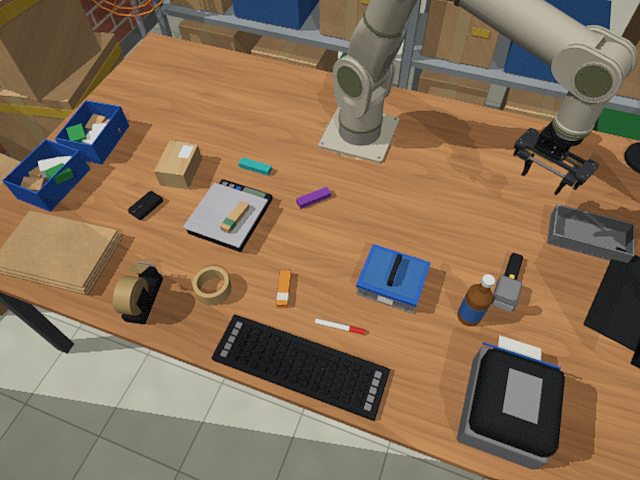

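The top view has world +x up and +y left. The lidded box is at about (243,238) and the scale at about (416,250), with its display toward the robot. The kraft carton is on the pan at (404,242). The look-alikes to leave alone are purple (346,304) and turquoise (423,322), plus the orange carton (331,199). Next I'll measure.

```bash
cat > h.py <<'E'
import numpy as np, cv2, pickle
from scipy.spatial.transform import Rotation as R
def load(n): return pickle.load(open(n+".pkl","rb"))
def grab(n,tag):
    from bench import viewer
    c=viewer.camera(n); cv2.imwrite(f"pics/{n}{tag}.png",c["img"]); pickle.dump(c,open(f"{n}{tag}.pkl","wb")); return c
def rays(c,uv,fish=False):
    uv=np.atleast_2d(uv).astype(float)
    f=240/np.tan(np.radians(c["vertical_fov"])/2)
    d=(uv-[c["cx"],c["cy"]])/f
    if fish:
        t=np.linalg.norm(d,axis=1,keepdims=True); t=np.maximum(t,1e-9)
        v=np.hstack([d/t*np.sin(t),np.cos(t)])
    else: v=np.hstack([d,np.ones((len(d),1))])
    M=R.from_rotvec(np.ravel(c["rvec"])).as_matrix()
    o=-M.T@np.ravel(c["tvec"])
    return o,v@M   # v@M = (M.T v)
def plane(c,uv,z,fish=False):
    o,v=rays(c,uv,fish); return o+v*((z-o[2])/v[:,2])[:,None]
def pts(c,fish=False):
    yy,xx=np.mgrid[0:480,0:640]; uv=np.c_[xx.ravel(),yy.ravel()]
    f=240/np.tan(np.radians(c["vertical_fov"])/2)
    d=(uv-[c["cx"],c["cy"]])/f; 
    if fish:
        t=np.maximum(np.linalg.norm(d,axis=1,keepdims=True),1e-9); d=d/t*np.tan(t)
    p=np.c_[d,np.ones(len(d))]*c["range_z"].reshape(-1,1)
    M=R.from_rotvec(np.ravel(c["rvec"])).as_matrix()
    return ((p-np.ravel(c["tvec"]))@M).reshape(480,640,3)
def project(c,P,fish=False):
    M=R.from_rotvec(np.ravel(c["rvec"])).as_matrix(); p=np.atleast_2d(P)@M.T+np.ravel(c["tvec"])
    f=240/np.tan(np.radians(c["vertical_fov"])/2)
    if fish:
        rr=np.linalg.norm(p[:,:2],axis=1,keepdims=True); th=np.arctan2(rr,p[:,2:]); q=p[:,:2]/rr*th
    else: q=p[:,:2]/p[:,2:]
    return q*f+[c["cx"],c["cy"]]
def rect(P):
    """min-area rect of xy points (m): centre, long, short(mm), angle of long axis from world x deg in -90..90"""
    (cx,cy),(w,h),a=cv2.minAreaRect((P[:,:2]*1000).astype(np.float32))
    if w<h: w,h,a=h,w,a+90
    a=(a+90)%180-90
    return cx,cy,w,h,a
def big(mask):
    n,l,s,_=cv2.connectedComponentsWithStats(mask.astype(np.uint8)); i=1+np.argmax(s[1:,4]); return l==i
def con(mask):
    cs,_=cv2.findContours(mask.astype(np.uint8),cv2.RETR_EXTERNAL,cv2.CHAIN_APPROX_NONE); return max(cs,key=cv2.contourArea)[:,0,:]
E
python3 - <<'E'
from h import *
for n in("top0","scene0"):
    c=load(n); P=pts(c); hsv=cv2.cvtColor(c["img"],cv2.COLOR_BGR2HSV)
    z=P[...,2]; x=P[...,0];y=P[...,1]
    print(n)
    reg=lambda a,b,cc,d:(x>a)&(x<b)&(y>cc)&(y<d)
    blue=(hsv[...,0]>100)&(hsv[...,0]<125)&(hsv[...,1]>150)
    m=big(blue&reg(.3,.8,.05,.45)&(z>.04)); print("lid top z",np.median(z[m]), rect(plane(c,con(m),.062)))
    m=big(reg(.3,.8,.05,.45)&(z>.08)&(hsv[...,2]<70)&(z<.15)); print("handle z",np.median(z[m]),rect(plane(c,con(m),.093)), m.sum())
    m=big((hsv[...,1]<60)&(hsv[...,2]>120)&reg(.3,.8,-.45,-.05)&(abs(z-.05)<.008)); 
    hull=cv2.convexHull(con(m))[:,0]; print("pan z",np.median(z[m]),rect(plane(c,hull,.05)))
    m=big(reg(.3,.8,-.45,-.05)&(abs(z-.072)<.008)); print("kraft z",np.median(z[m]),rect(plane(c,con(m),.072)),m.sum())
    m=big((z>.01)&(z<.04)&(hsv[...,0]<25)&(hsv[...,1]>180)&reg(.5,.9,-.15,.15)); print("orange",rect(plane(c,con(m),.022)))
    m=big((z>.005)&(z<.04)&(hsv[...,0]>120)&(hsv[...,0]<150)&reg(.3,.9,-.15,.15)); print("purple",rect(plane(c,con(m),.022)))
E
```

```text
top0
lid top z 0.06166232900699901 (553.392822265625, 275.2718811035156, 166.4138946533203, 139.77455139160156, 88.86820983886719)
handle z 0.0910913940964979 (551.0629272460938, 273.7212219238281, 85.09132385253906, 12.141613960266113, -0.18279266357421875) 121
pan z 0.048187213620007635 (515.9395751953125, -257.40869140625, 188.4520263671875, 187.50872802734375, -1.8784332275390625)
kraft z 0.07014051763546417 (526.6436767578125, -218.507568359375, 110.20378875732422, 30.681640625, -8.313125610351562) 362
orange (658.3605346679688, -7.227237701416016, 72.33404541015625, 28.215904235839844, 16.986692428588867)
purple (340.4993896484375, -41.24320602416992, 107.80210876464844, 29.241085052490234, -43.016151428222656)
scene0
lid top z 0.06372957885372015 (556.5516357421875, 274.28485107421875, 166.41465759277344, 148.04611206054688, 88.65164184570312)
handle z 0.09290057925044008 (558.9500122070312, 274.96429443359375, 95.70848083496094, 12.507622718811035, -1.41583251953125) 138
pan z 0.051007372910498165 (517.5681762695312, -260.01678466796875, 193.5675506591797, 190.41055297851562, -1.9178695678710938)
kraft z 0.07249548416636559 (531.7567138671875, -220.41046142578125, 114.14022064208984, 36.16029739379883, -9.269866943359375) 349
orange (658.5171508789062, -8.678943634033203, 68.49683380126953, 29.784347534179688, 16.725244522094727)
purple (346.23687744140625, -40.79450225830078, 111.61753845214844, 42.993980407714844, -42.0860710144043)
```

```bash
python3 - <<'E'
from h import *
c=load("top0")["img"]; cv2.imwrite("pics/crop0.png",np.hstack([cv2.resize(c[190:300,190:300],(400,400)),cv2.resize(c[195:305,365:475],(400,400))]))
E
```

```text
(no output)
```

View pics/crop0.png

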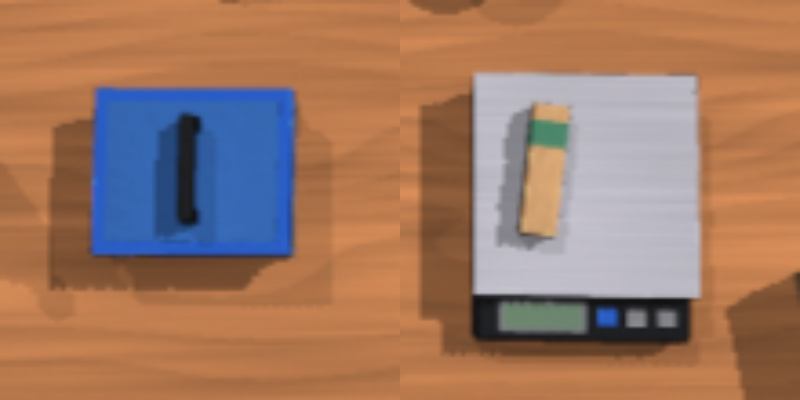

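```bash
cat > go.py <<'E'
import sys
from h import *
from bench import r
# usage go.py x y z(mm) phi(deg jaw angle world)  [tilt-corrected to pointing down]
s=r.read_state(); q=R.from_quat(s["eef_rot"]); p=np.array(s["ee_pos"])*1000
M=q.as_matrix(); phi=np.degrees(np.arctan2(M[1,0],M[0,0]))
print("t",s["time"],"tcp",p.round(1),"phi",round(phi,2),"tilt",np.round(M[:2,2]*57.3,2),"w",round(s["width"]*1000,1),"F",np.round(s["ft_force"],1),"q",np.round(s["joint_positions"],2))
if len(sys.argv)>4:
    x,y,z,a=map(float,sys.argv[1:5]); a=np.radians(a)
    T=np.array([[np.cos(a),np.sin(a),0],[np.sin(a),-np.cos(a),0],[0,0,-1]])
    print("xyz",(M.T@(np.array([x,y,z])-p)).round(1).tolist(),"rot",np.degrees((q.inv()*R.from_matrix(T)).as_rotvec()).round(1).tolist())
E
python3 go.py 553 274.5 180 88.8
python3 - <<'E'
from h import *
c=load("top0");P=pts(c);hsv=cv2.cvtColor(c["img"],cv2.COLOR_BGR2HSV)
m=(P[...,2]>.18)&(P[...,2]<.23)&(P[...,0]>.5)&(P[...,0]<.65)&(P[...,1]>.3)&(P[...,1]<.6)
q=P[m];print(q.mean(0),q.min(0),q.max(0))
m=(P[...,2]>.1)&(P[...,2]<.5)&(P[...,0]>.45)&(P[...,0]<1)&(P[...,1]>.3)&(P[...,1]<.8)
print(P[m].min(0),P[m].max(0))
E
```

```text
t 0.15 tcp [248.3 573.3 230. ] phi 66.58 tilt [-0.02 -0.06] w 86.6 F [ 0.8 -0.5 -0.4] q [-1.18  0.33 -0.06  1.46  0.02  1.35 -0.09]
xyz [-153.0, 398.3, 50.1] rot [-0.0, 0.1, -22.2]
[0.57601011 0.49819    0.19650992] [0.56147279 0.48517984 0.18003284] [0.59091777 0.51356603 0.20491824]
[0.54510901 0.46793833 0.10001722] [0.90544842 0.71177792 0.20491824]
```

>>> apply_moves --increments '[{"grip": 60, "xyz": [-20, 52, 0], "rotation": [0, 0, -4]}, {"grip": 60, "xyz": [-44, 114, 0], "rotation": [0, 0, -10]}, {"grip": 60, "xyz": [-67, 175, 0], "rotation": [0, 0, -16]}, {"grip": 60, "xyz": [-90, 235, 10], "rotation": [0, 0, -22]}, {"grip": 60, "xyz": [-113, 295, 20], "rotation": [0, 0, -22]}]'

```text
time: 0.78
ee_pos: [0.4671, 0.3587, 0.2117]
eef_rot: [0.715, 0.699, -0.0, 0.0]
ft_force: [0.2, 0.6, -0.2]
width: 0.0666
```

```bash
python3 go.py 553 274.5 180 88.8
```

```text
t 0.775 tcp [467.1 358.7 211.7] phi 88.67 tilt [-0.01 -0.04] w 66.6 F [ 0.2  0.6 -0.2] q [-0.78  0.26  0.06  1.59 -0.01  1.29  0.83]
xyz [-82.2, 87.9, 31.7] rot [-0.0, 0.0, -0.1]
```

>>> apply_moves --increments '[{"grip": 60, "xyz": [-41, 44, 16], "rotation": [0, 0, 0]}, {"grip": 60, "xyz": [-82, 88, 32], "rotation": [0, 0, 0]}, {"grip": 60, "xyz": [-82, 88, 32], "rotation": [0, 0, 0]}]'

```text
time: 1.15
ee_pos: [0.5559, 0.2685, 0.1779]
eef_rot: [0.718, 0.696, -0.002, 0.001]
ft_force: [-0.4, 0.2, -0.0]
width: 0.0665
```

```bash
python3 - <<'E'
from h import *
grab("wrist","1")
E
python3 go.py 553 274.5 75 88.8
```

```text
t 1.2 tcp [554.3 271.8 178.5] phi 88.41 tilt [-0.08 -0.15] w 66.3 F [-0.3 -0.4  1.1] q [-0.63  0.35  0.12  1.56 -0.04  1.24  1.04]
xyz [3.0, -1.3, 103.5] rot [-0.1, 0.1, -0.4]
```

View pics/wrist1.png

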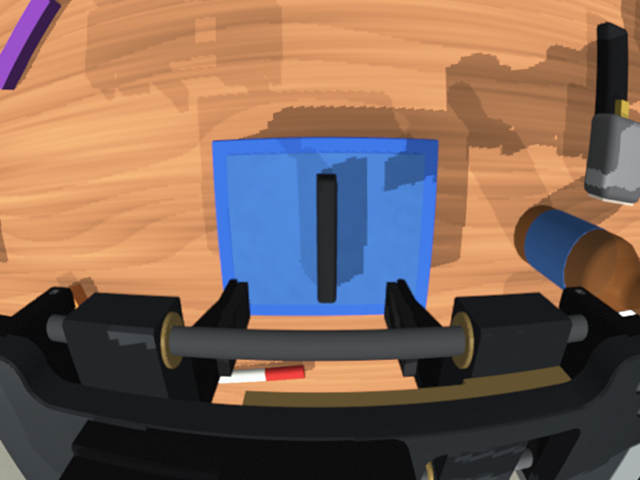

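The wrist view shows the whole blue lid, with the handle at columns 317–337 and rows 174–302, between the jaws.

```bash
python3 - <<'E'
from h import *
c=load("wrist1");hsv=cv2.cvtColor(c["img"],cv2.COLOR_BGR2HSV)
k=np.zeros((480,640),bool);k[165:310,300:350]=1
m=big((hsv[...,2]<70)&(hsv[...,1]<130)&k); print(m.sum(),rect(plane(c,con(m),.093,True)))
b=(hsv[...,0]>100)&(hsv[...,0]<125)&(hsv[...,1]>150); k[:]=0;k[130:320,205:445]=1
m=big(b&k); print(rect(plane(c,con(m),.062,True)))
E
```

```text
2337 (550.5367431640625, 274.77703857421875, 89.70164489746094, 12.556734085083008, -1.122772216796875)
(552.453369140625, 274.74627685546875, 166.8982696533203, 141.2535858154297, 88.67559814453125)
```

>>> apply_moves --increments '[{"grip": 60, "xyz": [3, -1, 40], "rotation": [0, 0, 0]}, {"grip": 60, "xyz": [3, -1, 75], "rotation": [0, 0, 0]}, {"grip": 60, "xyz": [3, -1, 95], "rotation": [0, 0, 0]}, {"grip": 60, "xyz": [3, -1, 103], "rotation": [0, 0, 0]}, {"grip": 60, "xyz": [3, -1, 103], "rotation": [0, 0, 0]}]'

```text
time: 1.82
ee_pos: [0.5534, 0.275, 0.076]
eef_rot: [0.717, 0.697, -0.001, 0.0]
ft_force: [-0.3, -0.2, -0.1]
width: 0.0667
```

>>> apply_moves --increments '[{"grip": 255, "xyz": [0, 0, 0], "rotation": [0, 0, 0]}, {"grip": 255, "xyz": [0, 0, 0], "rotation": [0, 0, 0]}, {"grip": 255, "xyz": [0, 0, 0], "rotation": [0, 0, 0]}, {"grip": 255, "xyz": [0, 0, 0], "rotation": [0, 0, 0]}]' --squeeze 25

```text
time: 2.33
ee_pos: [0.5535, 0.275, 0.0762]
eef_rot: [0.717, 0.697, -0.001, 0.0]
ft_force: [1.0, 0.6, 0.1]
width: 0.0343
```

```bash
python3 go.py 552 274.7 150 88.8
```

```text
t 2.325 tcp [553.5 275.   76.2] phi 88.43 tilt [-0.05 -0.12] w 34.3 F [1.  0.6 0.1] q [-0.63  0.44  0.11  1.65 -0.05  1.05  1.05]
xyz [-0.5, -1.5, -73.8] rot [-0.0, 0.1, -0.4]
```

Still closing at about 65 mm/s, so I'll wait.

>>> apply_moves --increments '[{"grip": 255, "xyz": [0, 0, 0], "rotation": [0, 0, 0]}, {"grip": 255, "xyz": [0, 0, 0], "rotation": [0, 0, 0]}, {"grip": 255, "xyz": [0, 0, 0], "rotation": [0, 0, 0]}, {"grip": 255, "xyz": [0, 0, 0], "rotation": [0, 0, 0]}]'

```text
time: 2.82
ee_pos: [0.5535, 0.2749, 0.0762]
eef_rot: [0.717, 0.697, -0.001, 0.0]
ft_force: [-0.8, -0.4, -0.7]
width: 0.0139
```

>>> apply_moves --increments '[{"grip": 255, "xyz": [0, 0, -8], "rotation": [0, 0, 0]}, {"grip": 255, "xyz": [0, 0, -22], "rotation": [0, 0, 0]}, {"grip": 255, "xyz": [0, 0, -45], "rotation": [0, 0, 0]}, {"grip": 255, "xyz": [0, 0, -60], "rotation": [0, 0, 0]}]'

```text
time: 3.32
ee_pos: [0.5541, 0.2754, 0.1383]
eef_rot: [0.717, 0.697, -0.0, 0.001]
ft_force: [0.0, 0.3, -1.1]
width: 0.014
```

```bash
python3 go.py 497 60 100 88.8
```

```text
t 3.325 tcp [554.1 275.4 138.3] phi 88.42 tilt [ 0.05 -0.06] w 14.0 F [ 0.   0.3 -1.1] q [-0.63  0.38  0.12  1.6  -0.05  1.16  1.04]
xyz [-216.8, -51.2, 38.5] rot [0.1, 0.1, -0.4]
```

>>> apply_moves --increments '[{"grip": 255, "xyz": [-45, -11, 0], "rotation": [0, 0, 0]}, {"grip": 255, "xyz": [-100, -24, 0], "rotation": [0, 0, 0]}, {"grip": 255, "xyz": [-155, -37, 0], "rotation": [0, 0, 0]}, {"grip": 255, "xyz": [-200, -48, 20], "rotation": [0, 0, 0]}, {"grip": 255, "xyz": [-217, -51, 40], "rotation": [0, 0, 0]}]'

```text
time: 3.95
ee_pos: [0.4968, 0.0569, 0.0989]
eef_rot: [0.718, 0.696, 0.0, 0.001]
ft_force: [-0.3, -0.2, -1.9]
width: 0.0138
```

```bash
python3 go.py 497 60 29 88.8
python3 - <<'E'
from h import *
grab("scene","2")
E
```

```text
t 3.95 tcp [496.8  56.9  98.9] phi 88.22 tilt [ 0.12 -0.06] w 13.8 F [-0.3 -0.2 -1.9] q [-0.41  0.18  0.22  1.95 -0.04  1.01  1.37]
xyz [3.2, -0.0, 69.9] rot [0.1, 0.1, -0.6]
```

View pics/scene2.png

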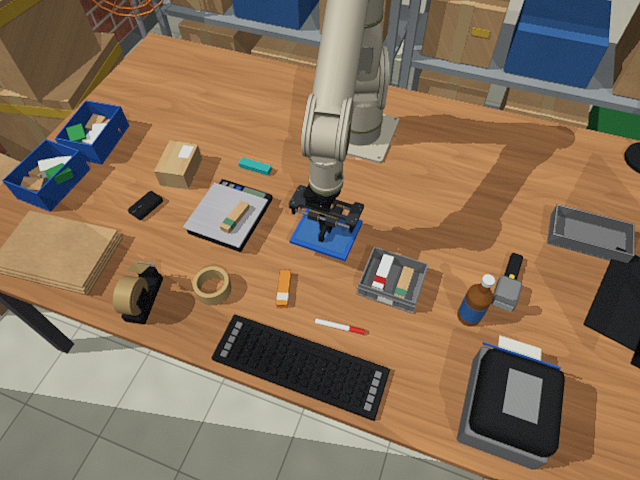

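The lid is clear of the box and held level. The open box shows white (383,272) and brown (404,282). Lowering now.

>>> apply_moves --increments '[{"grip": 255, "xyz": [1, 0, 30], "rotation": [0, 0, 0]}, {"grip": 255, "xyz": [1, 0, 55], "rotation": [0, 0, 0]}, {"grip": 255, "xyz": [1, 0, 66], "rotation": [0, 0, 0]}, {"grip": 255, "xyz": [1, 0, 70], "rotation": [0, 0, 0]}, {"grip": 255, "xyz": [1, 0, 71], "rotation": [0, 0, 0]}]'

```text
time: 4.62
ee_pos: [0.4954, 0.0568, 0.0276]
eef_rot: [0.718, 0.696, -0.001, -0.0]
ft_force: [-15.1, -1.8, 31.9]
width: 0.014
```

```bash
python3 go.py 497 60 28 88.8
```

```text
t 4.625 tcp [495.4  56.8  27.6] phi 88.19 tilt [-0.13 -0.1 ] w 14.0 F [-15.1  -1.8  31.9] q [-0.4   0.28  0.21  2.01 -0.08  0.86  1.4 ]
xyz [3.3, 1.5, -0.4] rot [-0.1, 0.1, -0.6]
```

>>> apply_moves --increments '[{"grip": 255, "xyz": [0, 0, -1], "rotation": [0, 0, 0]}, {"grip": 140, "xyz": [0, 0, -1], "rotation": [0, 0, 0]}, {"grip": 140, "xyz": [0, 0, -1], "rotation": [0, 0, 0]}, {"grip": 140, "xyz": [0, 0, -1], "rotation": [0, 0, 0]}, {"grip": 140, "xyz": [0, 0, -1], "rotation": [0, 0, 0]}]'

```text
time: 5.25
ee_pos: [0.4954, 0.0567, 0.0285]
eef_rot: [0.718, 0.696, -0.001, -0.0]
ft_force: [0.1, -0.2, -0.0]
width: 0.0378
```

>>> apply_moves --increments '[{"grip": 123, "xyz": [0, 0, -15], "rotation": [0, 0, 0]}, {"grip": 123, "xyz": [0, 0, -60], "rotation": [0, 0, 0]}, {"grip": 123, "xyz": [0, 0, -110], "rotation": [0, 0, 0]}, {"grip": 123, "xyz": [0, 0, -160], "rotation": [0, 0, 0]}]'

```text
time: 5.75
ee_pos: [0.4956, 0.0568, 0.1913]
eef_rot: [0.718, 0.696, -0.001, 0.0]
ft_force: [0.5, 1.3, -0.5]
width: 0.0448
```

```bash
python3 go.py 510 305 180 88.8
```

```text
t 5.75 tcp [495.6  56.8 191.3] phi 88.17 tilt [-0.08 -0.1 ] w 44.8 F [ 0.5  1.3 -0.5] q [-0.42  0.08  0.23  1.85 -0.02  1.22  1.35]
xyz [248.5, 6.5, 10.8] rot [-0.1, 0.1, -0.6]
```

Released cleanly. I'll take a top picture now that the box is open and unobstructed, then go above the box.

```bash
python3 - <<'E'
from h import *
c=grab("top","3"); cv2.imwrite("pics/crop3.png",cv2.resize(c["img"][180:340,180:500],(800,400)))
P=pts(c);hsv=cv2.cvtColor(c["img"],cv2.COLOR_BGR2HSV);z=P[...,2];x=P[...,0];y=P[...,1]
reg=(x>.49)&(x<.62)&(y>.2)&(y<.35)
m=big(reg&(y>.27)&(abs(z-.026)<.009)&(hsv[...,1]>60));print("kraft2",np.median(z[m]),rect(plane(c,con(m),.026)))
m=big(reg&(y<.29)&(abs(z-.048)<.009));print("white2",np.median(z[m]),rect(plane(c,con(m),.048)))
E
```

```text
kraft2 0.024350423371706214 (553.1737060546875, 307.6602783203125, 108.16593170166016, 31.753917694091797, -1.1432723999023438)
white2 0.04660375377533477 (546.333984375, 246.12765502929688, 106.77843475341797, 28.18563461303711, -0.35095977783203125)
```

View pics/crop3.png

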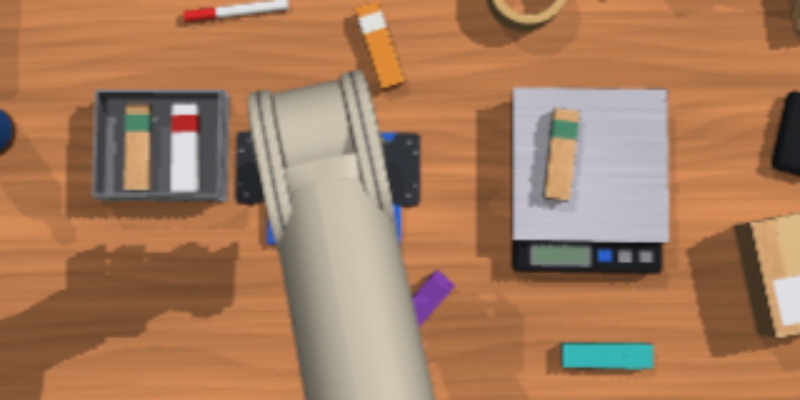

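>>> apply_moves --increments '[{"grip": 123, "xyz": [50, 1, 0], "rotation": [0, 0, 0]}, {"grip": 123, "xyz": [110, 2, 0], "rotation": [0, 0, 0]}, {"grip": 123, "xyz": [170, 4, 0], "rotation": [0, 0, 0]}, {"grip": 123, "xyz": [230, 6, 0], "rotation": [0, 0, 0]}, {"grip": 123, "xyz": [235, 6, 0], "rotation": [0, 0, 0]}]'

```text
time: 6.42
ee_pos: [0.5105, 0.2972, 0.1984]
eef_rot: [0.716, 0.698, 0.003, 0.001]
ft_force: [0.3, -0.6, -0.1]
width: 0.0448
```

```bash
python3 - <<'E'
from h import *
grab("wrist","3")
E
python3 go.py
```

```text
t 6.475 tcp [511.2 294.8 198.4] phi 88.39 tilt [0.38 0.06] w 45.0 F [-1.1 -1.1  0.5] q [-0.66  0.27  0.07  1.61 -0.02  1.26  0.95]
```

View pics/wrist3.png

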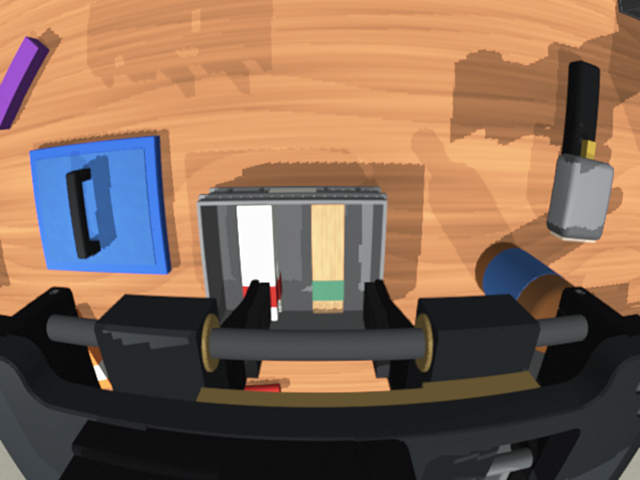

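The wrist view shows the open box (198–387, 187–330), white at cols 237–278 and brown at cols 311–344. The lid lies flat at the left, handle up.

```bash
python3 - <<'E'
from h import *
c=load("wrist3");hsv=cv2.cvtColor(c["img"],cv2.COLOR_BGR2HSV)
k=np.zeros((480,640),bool);k[195:305,300:355]=1
m=big(k&(hsv[...,1]>70)&(hsv[...,2]>90));print(m.sum(),rect(plane(c,con(m),.026,True)))
for r_ in (220,240,260,275):
    u=np.where(m[r_])[0]; print(r_,plane(c,[[u.min()-.5,r_],[u.max()+.5,r_]],.026,True).round(4).tolist())
for r_ in (220,240,260):
    u=np.where((hsv[r_,:,2]>200)&(hsv[r_,:,1]<40))[0]; u=u[(u>225)&(u<290)]; print('w',r_,plane(c,[[u.min()-.5,r_],[u.max()+.5,r_]],.048,True).round(4).tolist())
E
python3 go.py 553 307 80 88.8
```

```text
3126 (545.9420166015625, 306.54461669921875, 94.64208984375, 30.759780883789062, -1.0957107543945312)
220 [[0.5131, 0.2917, 0.026], [0.5139, 0.3225, 0.026]]
240 [[0.5321, 0.2911, 0.026], [0.533, 0.3224, 0.026]]
260 [[0.5518, 0.2914, 0.026], [0.5526, 0.3215, 0.026]]
275 [[0.5671, 0.291, 0.026], [0.5679, 0.3215, 0.026]]
w 220 [[0.5056, 0.2296, 0.048], [0.5065, 0.2591, 0.048]]
w 240 [[0.5235, 0.2289, 0.048], [0.5243, 0.2589, 0.048]]
w 260 [[0.5421, 0.229, 0.048], [0.5427, 0.2586, 0.048]]
t 6.475 tcp [511.2 294.8 198.4] phi 88.39 tilt [0.38 0.06] w 45.0 F [-1.1 -1.1  0.5] q [-0.66  0.27  0.07  1.61 -0.02  1.26  0.95]
xyz [13.2, 40.7, 118.7] rot [0.4, -0.1, -0.4]
```

>>> apply_moves --increments '[{"grip": 123, "xyz": [6, 20, 50], "rotation": [0, 0, 0]}, {"grip": 123, "xyz": [12, 40, 95], "rotation": [0, 0, 0]}, {"grip": 123, "xyz": [12.5, 41, 115], "rotation": [0.3, 0, -0.4]}, {"grip": 123, "xyz": [12.5, 41, 118], "rotation": [0.3, 0, -0.4]}, {"grip": 123, "xyz": [12.5, 41, 118], "rotation": [0.3, 0, -0.4]}]'

```text
time: 7.1
ee_pos: [0.5537, 0.3063, 0.0826]
eef_rot: [0.715, 0.699, 0.002, 0.0]
ft_force: [-0.3, -1.0, 0.3]
width: 0.0451
```

```bash
python3 go.py 553 306.6 15 88.8
```

```text
t 7.1 tcp [553.7 306.3  82.6] phi 88.77 tilt [0.18 0.14] w 45.1 F [-0.3 -1.   0.3] q [-0.63  0.46  0.07  1.61 -0.04  1.07  1.  ]
xyz [0.1, -0.9, 67.6] rot [0.2, -0.1, -0.0]
```

>>> apply_moves --increments '[{"grip": 123, "xyz": [0, -1, 30], "rotation": [0, 0, 0]}, {"grip": 123, "xyz": [0, -1, 52], "rotation": [0, 0, 0]}, {"grip": 123, "xyz": [0, -1, 64], "rotation": [0, 0, 0]}, {"grip": 123, "xyz": [0, -1, 68], "rotation": [0, 0, 0]}, {"grip": 123, "xyz": [0, -1, 68], "rotation": [0, 0, 0]}]'

```text
time: 7.72
ee_pos: [0.5533, 0.3068, 0.0154]
eef_rot: [0.715, 0.699, 0.002, 0.0]
ft_force: [0.1, 0.3, -0.7]
width: 0.0453
```

>>> apply_moves --increments '[{"grip": 255, "xyz": [0, 0, 0], "rotation": [0, 0, 0]}, {"grip": 255, "xyz": [0, 0, 0], "rotation": [0, 0, 0]}, {"grip": 255, "xyz": [0, 0, 0], "rotation": [0, 0, 0]}, {"grip": 255, "xyz": [0, 0, 0], "rotation": [0, 0, 0]}]' --squeeze 15

```text
time: 8.22
ee_pos: [0.5537, 0.307, 0.016]
eef_rot: [0.715, 0.699, 0.003, 0.0]
ft_force: [-1.5, -0.5, 6.0]
width: 0.0298
```

>>> apply_moves --increments '[{"grip": 255, "xyz": [0, 0, -8], "rotation": [0, 0, 0]}, {"grip": 255, "xyz": [0, 0, -25], "rotation": [0, 0, 0]}, {"grip": 255, "xyz": [0, 0, -70], "rotation": [0, 0, 0]}, {"grip": 255, "xyz": [0, 0, -115], "rotation": [0, 0, 0]}, {"grip": 255, "xyz": [0, 0, -120], "rotation": [0, 0, 0]}]'

```text
time: 8.85
ee_pos: [0.555, 0.3076, 0.1411]
eef_rot: [0.715, 0.699, 0.006, 0.001]
ft_force: [-1.0, -0.6, -1.2]
width: 0.0301
```

```bash
python3 - <<'E'
from h import *
grab("wrist","4")
for n in("top3",):
    c=load(n); P=pts(c); z=P[...,2]; x=P[...,0];y=P[...,1]; hsv=cv2.cvtColor(c["img"],cv2.COLOR_BGR2HSV)
    m=big((x>.3)&(x<.8)&(y>-.45)&(y<-.05)&(abs(z-.072)<.01)); print(rect(plane(c,con(m),.072)))
    m=big((x>.3)&(x<.8)&(y>-.45)&(y<-.05)&(hsv[...,1]>70)&(hsv[...,2]>90)&(abs(z-.062)<.014)); print(rect(plane(c,con(m),.072)))
E
python3 go.py 516 -294 180 81.5
```

```text
(526.6441040039062, -218.458251953125, 110.11969757080078, 30.994335174560547, -8.090469360351562)
(526.9248657226562, -219.18701171875, 109.45191192626953, 30.61235237121582, -8.315620422363281)
t 8.9 tcp [554.2 307.2 139.4] phi 88.76 tilt [0.5  0.35] w 29.6 F [ 0.3 -1.2  0.3] q [-0.64  0.4   0.08  1.57 -0.03  1.17  0.99]
xyz [-601.6, -24.8, -44.6] rot [0.5, -0.4, 7.3]
```

View pics/wrist4.png

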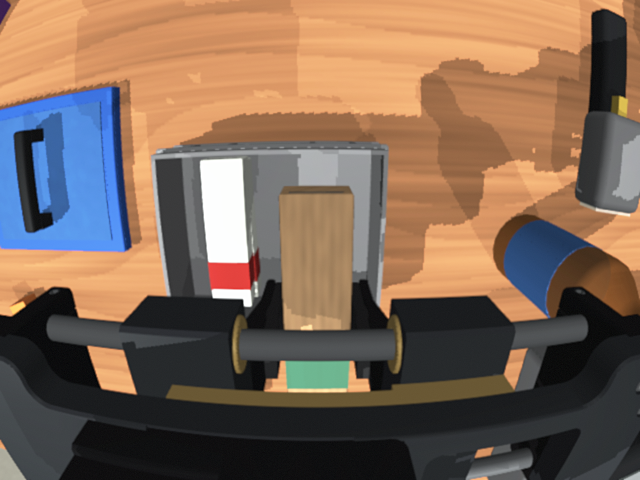

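The wrist view shows the kraft held level between the fingers (280–352, 187–390), with the whites still in the box. Travelling to the scale.

>>> apply_moves --increments '[{"grip": 255, "xyz": [-40, -2, -10], "rotation": [0.4, -0.3, 0]}, {"grip": 255, "xyz": [-95, -4, -10], "rotation": [0.4, -0.3, 1]}, {"grip": 255, "xyz": [-150, -6, -10], "rotation": [0.4, -0.3, 2]}, {"grip": 255, "xyz": [-205, -8, -10], "rotation": [0.4, -0.3, 3]}, {"grip": 255, "xyz": [-260, -10, -10], "rotation": [0.4, -0.3, 4]}]'

```text
time: 9.52
ee_pos: [0.5375, 0.0455, 0.1468]
eef_rot: [0.739, 0.674, 0.0, -0.0]
ft_force: [0.7, 0.0, -0.7]
width: 0.03
```

```bash
python3 go.py 516 -294 150 81.5
```

```text
t 9.525 tcp [537.5  45.5 146.8] phi 84.73 tilt [-0.    0.05] w 30.0 F [ 0.7  0.  -0.7] q [-0.35  0.21  0.21  1.81 -0.05  1.13  1.35]
xyz [-340.1, 9.8, -3.5] rot [-0.0, -0.1, 3.2]
```

>>> apply_moves --increments '[{"grip": 255, "xyz": [-60, 2, -4], "rotation": [0, 0, 1]}, {"grip": 255, "xyz": [-120, 3, -4], "rotation": [0, 0, 2]}, {"grip": 255, "xyz": [-180, 5, -4], "rotation": [0, 0, 3]}, {"grip": 255, "xyz": [-240, 7, -4], "rotation": [0, 0, 3.2]}, {"grip": 255, "xyz": [-295, 8, -4], "rotation": [0, 0, 3.2]}]'

```text
time: 10.15
ee_pos: [0.5173, -0.2508, 0.1498]
eef_rot: [0.758, 0.653, -0.0, -0.001]
ft_force: [1.1, -0.0, -0.6]
width: 0.0301
```

```bash
python3 go.py 516 -294 150 81.5
```

```text
t 10.15 tcp [ 517.3 -250.8  149.8] phi 81.5 tilt [-0.08  0.07] w 30.1 F [ 1.1 -0.  -0.6] q [ 0.02  0.29  0.41  1.72 -0.13  1.16  1.9 ]
xyz [-42.9, 5.1, -0.2] rot [-0.1, -0.1, 0.0]
```

>>> apply_moves --increments '[{"grip": 255, "xyz": [-25, 3, 0], "rotation": [0, 0, 0]}, {"grip": 255, "xyz": [-43, 5, 10], "rotation": [0, 0, 0]}, {"grip": 255, "xyz": [-43, 5, 20], "rotation": [0, 0, 0]}, {"grip": 255, "xyz": [-43, 5, 20], "rotation": [0, 0, 0]}]'

```text
time: 10.65
ee_pos: [0.5153, -0.2925, 0.1282]
eef_rot: [0.757, 0.653, -0.001, -0.002]
ft_force: [0.9, -0.1, -0.6]
width: 0.0299
```

```bash
python3 - <<'E'
from h import *
grab("wrist","5")
E
python3 go.py 516 -294 63 81.6
```

```text
t 10.7 tcp [ 515.8 -292.5  129. ] phi 81.59 tilt [-0.16  0.13] w 29.7 F [ 1.1  0.4 -1. ] q [ 0.09  0.36  0.43  1.69 -0.16  1.13  1.99]
xyz [-1.6, 0.7, 66.0] rot [-0.2, -0.1, -0.0]
```

View pics/wrist5.png

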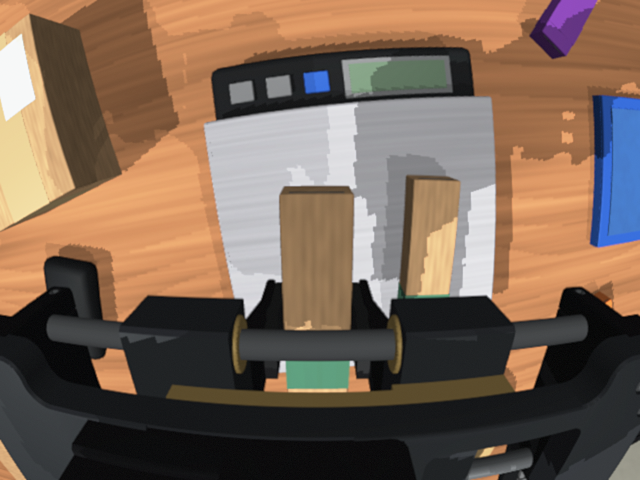

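The view shows the held kraft (280–352) and kraft_1 (403–460) on the pan, looking parallel. I'll measure both.

```bash
python3 - <<'E'
from h import *
c=load("wrist5")
# near-end top corners kraft1 z .072 ; read precise pixels
img=c["img"]; cv2.imwrite("pics/crop5.png",cv2.resize(img[160:300,270:480],None,fx=3.8,fy=3.8,interpolation=cv2.INTER_NEAREST))
P=pts(c,True); z=P[...,2]
k=np.zeros((480,640),bool);k[165:300,395:470]=1
m=big(k&(abs(z-.072)<.006)); print(m.sum(),np.median(z[m]),rect(plane(c,con(m),.072,True)))
k[:]=0;k[165:330,270:360]=1
m=big(k&(z>.09)); hb=con(m); print("held z",np.percentile(z[m],[5,50,95]), rect(plane(c,hb,.117,True)))
E
```

```text
5639 0.07192962652025825 (510.6793518066406, -220.60543823242188, 77.0564956665039, 32.06093978881836, -8.002548217773438)
held z [0.13204116 0.1383395  0.14319215] (497.3838806152344, -291.17413330078125, 73.45330810546875, 45.9266471862793, -8.471664428710938)
```

View pics/crop5.png

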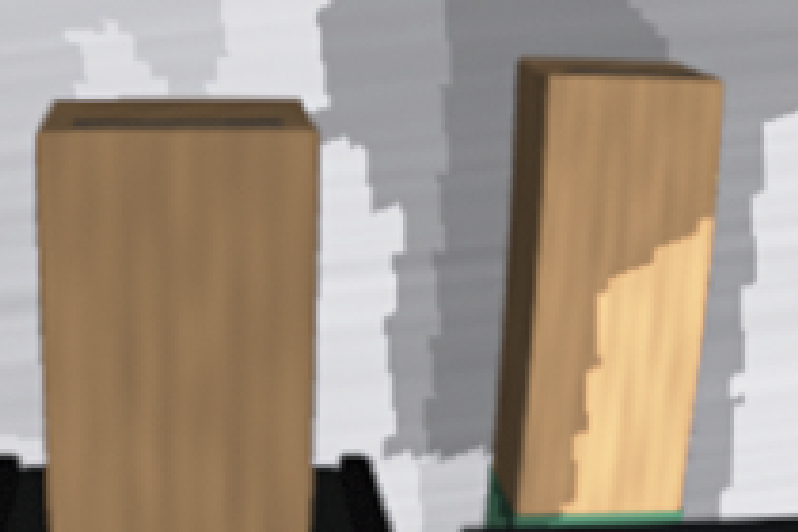

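```bash
python3 - <<'E'
from h import *
c=load("wrist5")
a=plane(c,[[413.4,179.7],[460,181],[407.4,295],[449.7,295]],.072,True); print((a*1000).round(1)); n=a[:2].mean(0); print("near end mid",n, "dirs",np.degrees(np.arctan2(*(a[2]-a[0])[[1,0]])),np.degrees(np.arctan2(*(a[3]-a[1])[[1,0]])), np.linalg.norm(a[1]-a[0]))
an=np.radians(-8.2);print("centre", n+.055*np.array([np.cos(an),np.sin(an),0]))
b=plane(c,[[280,194.2],[353.7,194.2]],.139,True);print((b*1000).round(1)); n=b.mean(0); an=np.radians(-8.4);print("held centre", n+.055*np.array([np.cos(an),np.sin(an),0]))
E
```

```text
[[ 472.  -229.2   72. ]
 [ 476.1 -199.9   72. ]
 [ 544.9 -238.4   72. ]
 [ 550.2 -209.6   72. ]]
near end mid [ 0.47403349 -0.21454051  0.072     ] dirs -7.172108784051882 -7.428977161480791 0.02956553952892711
centre [ 0.52847118 -0.2223851   0.072     ]
[[ 459.  -299.   139. ]
 [ 463.3 -270.3  139. ]]
held centre [ 0.51555248 -0.29268564  0.139     ]
```

```bash
python3 go.py 517 -296.5 62 81.9
```

```text
t 10.7 tcp [ 515.8 -292.5  129. ] phi 81.59 tilt [-0.16  0.13] w 29.7 F [ 1.1  0.4 -1. ] q [ 0.09  0.36  0.43  1.69 -0.16  1.13  1.99]
xyz [-3.9, 2.0, 67.0] rot [-0.2, -0.1, -0.3]
```

>>> apply_moves --increments '[{"grip": 255, "xyz": [-4, 1, 25], "rotation": [-0.2, -0.1, -0.3]}, {"grip": 255, "xyz": [-4, 2, 48], "rotation": [-0.2, -0.1, -0.3]}, {"grip": 255, "xyz": [-4, 2, 60], "rotation": [-0.2, -0.1, -0.3]}, {"grip": 255, "xyz": [-4, 2, 65], "rotation": [-0.2, -0.1, -0.3]}, {"grip": 255, "xyz": [-4, 2, 65.5], "rotation": [-0.2, -0.1, -0.3]}]'

```text
time: 11.32
ee_pos: [0.5173, -0.2965, 0.0639]
eef_rot: [0.755, 0.655, 0.0, 0.0]
ft_force: [0.1, 0.3, -0.4]
width: 0.0297
```

```bash
python3 go.py 517 -296.5 61.5 81.9
```

```text
t 11.325 tcp [ 517.3 -296.5   63.9] phi 81.9 tilt [ 0.05 -0.  ] w 29.7 F [ 0.1  0.3 -0.4] q [ 0.11  0.43  0.41  1.74 -0.2   1.01  2.03]
xyz [-0.0, -0.3, 2.4] rot [0.1, -0.0, -0.0]
```

>>> apply_moves --increments '[{"grip": 255, "xyz": [0, 0, 1], "rotation": [0, 0, 0]}, {"grip": 255, "xyz": [0, 0, 2], "rotation": [0, 0, 0]}, {"grip": 255, "xyz": [0, 0, 2.4], "rotation": [0, 0, 0]}]'

```text
time: 11.7
ee_pos: [0.5175, -0.2966, 0.062]
eef_rot: [0.755, 0.655, 0.001, 0.001]
ft_force: [-1.8, 0.7, 5.7]
width: 0.0299
```

Contact with 5.7 N. Opening by a moderate amount.

>>> apply_moves --increments '[{"grip": 123, "xyz": [0, 0, 0], "rotation": [0, 0, 0]}, {"grip": 123, "xyz": [0, 0, 0], "rotation": [0, 0, 0]}, {"grip": 123, "xyz": [0, 0, 0], "rotation": [0, 0, 0]}, {"grip": 123, "xyz": [0, 0, -20], "rotation": [0, 0, 0]}, {"grip": 123, "xyz": [0, 0, -65], "rotation": [0, 0, 0]}]'

```text
time: 12.32
ee_pos: [0.5165, -0.2961, 0.1273]
eef_rot: [0.755, 0.655, -0.0, -0.001]
ft_force: [0.5, -0.8, 0.1]
width: 0.0447
```

```bash
python3 - <<'E'
from h import *
grab("wrist","6")
E
python3 go.py 517 245 180 89
```

```text
t 12.375 tcp [ 519.4 -298.2  135. ] phi 81.85 tilt [ 0.45 -0.17] w 45.2 F [ 2.5 -2.6  5.2] q [ 0.1   0.35  0.43  1.68 -0.16  1.13  2.  ]
xyz [537.3, -79.0, -46.6] rot [0.5, 0.1, -7.1]
```

View pics/wrist6.png

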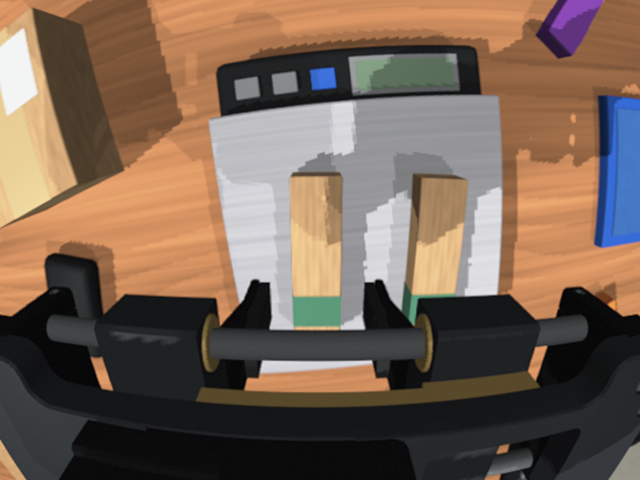

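Both krafts lie parallel on the pan (290–342 and 410–467) with about a 45 mm gap. Returning to the box for the whites.

>>> apply_moves --increments '[{"grip": 123, "xyz": [40, -6, -45], "rotation": [0, 0, 0]}, {"grip": 123, "xyz": [95, -14, -45], "rotation": [0, 0, -1]}, {"grip": 123, "xyz": [155, -22, -45], "rotation": [0, 0, -2]}, {"grip": 123, "xyz": [215, -31, -45], "rotation": [0, 0, -4]}, {"grip": 123, "xyz": [275, -40, -45], "rotation": [0, 0, -5]}]'

```text
time: 13.0
ee_pos: [0.5186, -0.0185, 0.1808]
eef_rot: [0.726, 0.688, 0.003, 0.005]
ft_force: [1.3, -0.2, -0.1]
width: 0.0453
```

```bash
python3 go.py 517 245 180 89.2
```

```text
t 13.0 tcp [518.6 -18.5 180.8] phi 86.88 tilt [ 0.59 -0.16] w 45.3 F [ 1.3 -0.2 -0.1] q [-0.29  0.12  0.25  1.83 -0.03  1.19  1.49]
xyz [263.0, -16.0, 0.0] rot [0.6, 0.1, -2.3]
```

>>> apply_moves --increments '[{"grip": 123, "xyz": [60, -4, 0], "rotation": [0.6, 0, -1]}, {"grip": 123, "xyz": [120, -7, 0], "rotation": [0.6, 0, -2]}, {"grip": 123, "xyz": [180, -11, 0], "rotation": [0.6, 0, -2.3]}, {"grip": 123, "xyz": [235, -14, 0], "rotation": [0.6, 0, -2.3]}, {"grip": 123, "xyz": [263, -16, 0], "rotation": [0.6, 0, -2.3]}]'

```text
time: 13.62
ee_pos: [0.5165, 0.2485, 0.1814]
eef_rot: [0.711, 0.703, 0.0, 0.001]
ft_force: [-0.2, -0.7, 0.0]
width: 0.0449
```

>>> apply_moves --increments '[{"grip": 123, "xyz": [0, 0, 0], "rotation": [0, 0, 0]}]'

```text
time: 13.75
ee_pos: [0.5161, 0.2508, 0.1824]
eef_rot: [0.71, 0.704, 0.001, 0.001]
ft_force: [0.6, -0.1, -0.5]
width: 0.0449
```

```bash
python3 - <<'E'
from h import *
c=grab("wrist","7")
hsv=cv2.cvtColor(c["img"],cv2.COLOR_BGR2HSV); P=pts(c,True); z=P[...,2]
k=np.zeros((480,640),bool);k[150:310,230:400]=1
m=big(k&(abs(z-.048)<.005)&(hsv[...,2]>120)); print(m.sum(),rect(plane(c,con(m),.048,True)))
E
python3 go.py 546 245 90 89.2
```

```text
3950 (540.2766723632812, 243.37884521484375, 96.35569763183594, 30.52025032043457, -0.6130447387695312)
t 13.8 tcp [516.5 249.5 182.5] phi 89.46 tilt [ 0.13 -0.04] w 45.1 F [ 0.8 -0.2 -0.2] q [-0.58  0.25  0.06  1.67 -0.01  1.22  1.04]
xyz [-4.1, 29.3, 92.6] rot [0.1, 0.0, 0.3]
```

View pics/wrist7.png

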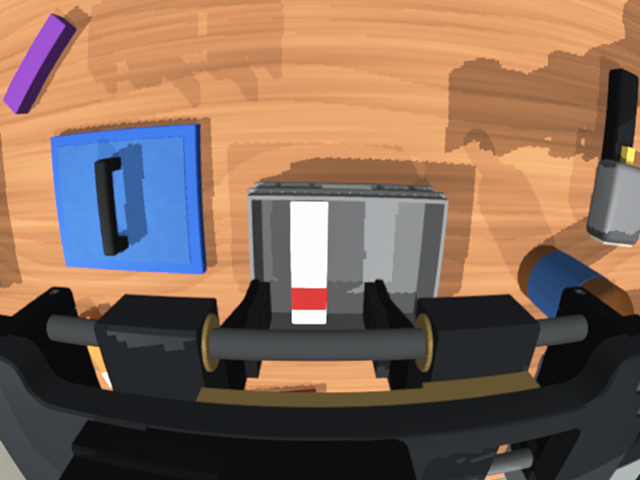

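The wrist view shows white_2 at cols 291–328 and rows 202–324. Centre is about (547, 244), angle −0.6°.

>>> apply_moves --increments '[{"grip": 123, "xyz": [-2, 12, 40], "rotation": [0, 0, 0]}, {"grip": 123, "xyz": [-5, 30, 85], "rotation": [0, 0, 0]}, {"grip": 123, "xyz": [-5.5, 30, 103], "rotation": [0, 0, 0]}, {"grip": 123, "xyz": [-5.5, 30, 103], "rotation": [0, 0, 0]}]'

```text
time: 14.3
ee_pos: [0.5461, 0.2426, 0.0793]
eef_rot: [0.711, 0.703, -0.0, 0.001]
ft_force: [0.1, 0.0, 0.5]
width: 0.0452
```

```bash
python3 go.py 547 244.2 38 89.4
```

```text
t 14.3 tcp [546.1 242.6  79.3] phi 89.4 tilt [ 0.04 -0.1 ] w 45.2 F [0.1 0.  0.5] q [-0.55  0.4   0.07  1.71 -0.03  1.04  1.09]
xyz [1.7, 0.9, 41.3] rot [0.0, 0.1, -0.0]
```

>>> apply_moves --increments '[{"grip": 123, "xyz": [1.5, 1, 22], "rotation": [0, 0, 0]}, {"grip": 123, "xyz": [1.5, 1, 36], "rotation": [0, 0, 0]}, {"grip": 123, "xyz": [1.5, 1, 41], "rotation": [0, 0, 0]}, {"grip": 160, "xyz": [1.5, 1, 41], "rotation": [0, 0, 0]}, {"grip": 255, "xyz": [1.5, 1, 41], "rotation": [0, 0, 0]}]'

```text
time: 14.92
ee_pos: [0.5476, 0.2442, 0.0392]
eef_rot: [0.711, 0.703, 0.0, 0.001]
ft_force: [-1.3, 0.1, 0.5]
width: 0.0321
```

>>> apply_moves --increments '[{"grip": 255, "xyz": [0, 0, 0], "rotation": [0, 0, 0]}, {"grip": 255, "xyz": [0, 0, 0], "rotation": [0, 0, 0]}, {"grip": 255, "xyz": [0, 0, -6], "rotation": [0, 0, 0]}, {"grip": 255, "xyz": [0, 0, -25], "rotation": [0, 0, 0]}, {"grip": 255, "xyz": [0, 0, -60], "rotation": [0, 0, 0]}]' --squeeze 12

```text
time: 15.55
ee_pos: [0.5469, 0.244, 0.1]
eef_rot: [0.711, 0.703, -0.001, 0.001]
ft_force: [1.0, -0.0, 0.0]
width: 0.03
```

```bash
python3 - <<'E'
from h import *
c=grab("wrist","8")
E
python3 go.py 517 -258 170 -8.1
```

```text
t 15.6 tcp [549.6 245.2 106. ] phi 89.38 tilt [0.41 0.11] w 29.9 F [2.1 0.7 3.6] q [-0.56  0.37  0.07  1.68 -0.03  1.08  1.08]
xyz [-503.4, -26.7, -65.2] rot [0.2, -0.4, 97.5]
```

View pics/wrist8.png

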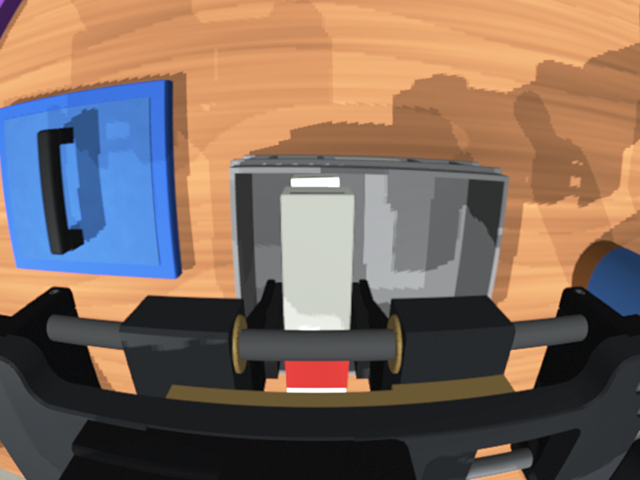

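White_2 is held level and centred (281–352). White_1 is still in the box below it. Moving while turning.

>>> apply_moves --increments '[{"grip": 255, "xyz": [-20, -2, -40], "rotation": [0.2, -0.4, 3]}, {"grip": 255, "xyz": [-70, -4, -60], "rotation": [0.2, -0.4, 12]}, {"grip": 255, "xyz": [-125, -6, -60], "rotation": [0.2, -0.4, 22]}, {"grip": 255, "xyz": [-180, -8, -60], "rotation": [0.2, -0.4, 32]}, {"grip": 255, "xyz": [-235, -10, -60], "rotation": [0.2, -0.4, 42]}]'

```text
time: 16.23
ee_pos: [0.5367, 0.0086, 0.1671]
eef_rot: [0.917, 0.399, 0.001, 0.002]
ft_force: [0.2, 0.5, 0.2]
width: 0.0299
```

```bash
python3 go.py 555 -263 150 -8.1
```

```text
t 16.225 tcp [536.7   8.6 167.1] phi 47.05 tilt [ 0.2  -0.14] w 29.9 F [0.2 0.5 0.2] q [-0.37  0.18  0.3   1.8  -0.05  1.17  0.77]
xyz [-186.4, 198.3, 17.8] rot [0.2, -0.2, 55.2]
```

>>> apply_moves --increments '[{"grip": 255, "xyz": [-38, 40, 0], "rotation": [0.2, -0.2, 10]}, {"grip": 255, "xyz": [-76, 81, 0], "rotation": [0.2, -0.2, 20]}, {"grip": 255, "xyz": [-114, 121, 0], "rotation": [0.2, -0.2, 30]}, {"grip": 255, "xyz": [-150, 160, 0], "rotation": [0.2, -0.2, 40]}, {"grip": 255, "xyz": [-180, 192, 0], "rotation": [0.2, -0.2, 50]}]'

```text
time: 16.85
ee_pos: [0.5548, -0.2562, 0.1694]
eef_rot: [1.0, -0.029, 0.001, 0.0]
ft_force: [0.4, 0.7, -0.2]
width: 0.0299
```

```bash
python3 go.py 555 -263 150 -8.1
```

```text
t 16.85 tcp [ 554.8 -256.2  169.4] phi -3.31 tilt [ 0.06 -0.05] w 29.9 F [ 0.4  0.7 -0.2] q [-0.08  0.37  0.56  1.61 -0.21  1.22  0.46]
xyz [0.6, 6.8, 19.4] rot [0.0, -0.1, 4.8]
```

>>> apply_moves --increments '[{"grip": 255, "xyz": [0.5, 7, 10], "rotation": [0, 0, 4.8]}, {"grip": 255, "xyz": [0.5, 7, 20], "rotation": [0, 0, 4.8]}, {"grip": 255, "xyz": [0.5, 7, 20], "rotation": [0, 0, 4.8]}]'

```text
time: 17.23
ee_pos: [0.5548, -0.2618, 0.1489]
eef_rot: [0.998, -0.069, 0.0, -0.0]
ft_force: [-0.7, -0.3, -0.8]
width: 0.0301
```

```bash
python3 - <<'E'
from h import *
c=grab("wrist","9")
E
python3 go.py 555 -263 86 -8.1
```

```text
t 17.275 tcp [ 555.1 -261.9  149.4] phi -7.93 tilt [0.05 0.01] w 29.9 F [ 0.3  0.1 -0.5] q [-0.08  0.4   0.57  1.62 -0.23  1.19  0.4 ]
xyz [0.0, 1.1, 63.4] rot [-0.0, -0.1, 0.2]
```

View pics/wrist9.png

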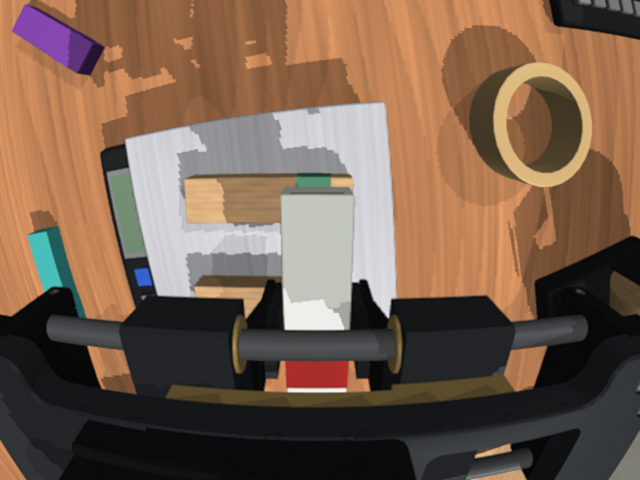

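The held white is over the +x part of both krafts and square to them. Lowering.

>>> apply_moves --increments '[{"grip": 255, "xyz": [0, 1, 25], "rotation": [0, 0, 0.2]}, {"grip": 255, "xyz": [0, 1, 48], "rotation": [0, 0, 0.2]}, {"grip": 255, "xyz": [0, 1, 58], "rotation": [0, 0, 0.2]}, {"grip": 255, "xyz": [0, 1, 61.5], "rotation": [0, 0, 0.2]}, {"grip": 255, "xyz": [0, 1, 62], "rotation": [0, 0, 0.2]}]'

```text
time: 17.9
ee_pos: [0.5555, -0.2628, 0.0881]
eef_rot: [0.998, -0.071, 0.001, -0.0]
ft_force: [0.3, 0.4, -0.8]
width: 0.0299
```

>>> apply_moves --increments '[{"grip": 255, "xyz": [0, 0, 1], "rotation": [0, 0, 0]}, {"grip": 255, "xyz": [0, 0, 2], "rotation": [0, 0, 0]}, {"grip": 255, "xyz": [0, 0, 2], "rotation": [0, 0, 0]}]'

```text
time: 18.27
ee_pos: [0.5555, -0.2629, 0.0862]
eef_rot: [0.998, -0.071, 0.001, -0.0]
ft_force: [-0.1, 0.2, -0.4]
width: 0.0299
```

>>> apply_moves --increments '[{"grip": 255, "xyz": [0, 0, 1], "rotation": [0, 0, 0]}, {"grip": 255, "xyz": [0, 0, 1.3], "rotation": [0, 0, 0]}]'

```text
time: 18.52
ee_pos: [0.5556, -0.2629, 0.0852]
eef_rot: [0.998, -0.071, 0.001, -0.0]
ft_force: [-1.3, 0.4, 5.1]
width: 0.0298
```

>>> apply_moves --increments '[{"grip": 123, "xyz": [0, 0, 0], "rotation": [0, 0, 0]}, {"grip": 123, "xyz": [0, 0, 0], "rotation": [0, 0, 0]}, {"grip": 123, "xyz": [0, 0, 0], "rotation": [0, 0, 0]}, {"grip": 123, "xyz": [0, 0, -20], "rotation": [0, 0, 0]}, {"grip": 123, "xyz": [0, 0, -70], "rotation": [0, 0, 0]}]'

```text
time: 19.15
ee_pos: [0.5543, -0.2624, 0.1553]
eef_rot: [0.998, -0.071, -0.001, -0.0]
ft_force: [0.6, -0.7, 1.0]
width: 0.0454
```

```bash
python3 - <<'E'
from h import *
c=grab("wrist","10")
E
python3 go.py 517 244 180 89.4
```

```text
t 19.2 tcp [ 557.5 -264.5  163.9] phi -8.14 tilt [ 0.53 -0.15] w 44.9 F [ 2.  -2.3  6.3] q [-0.08  0.39  0.57  1.61 -0.22  1.21  0.4 ]
xyz [-111.9, -497.6, -17.8] rot [0.5, -0.3, -97.5]
```

View pics/wrist10.png

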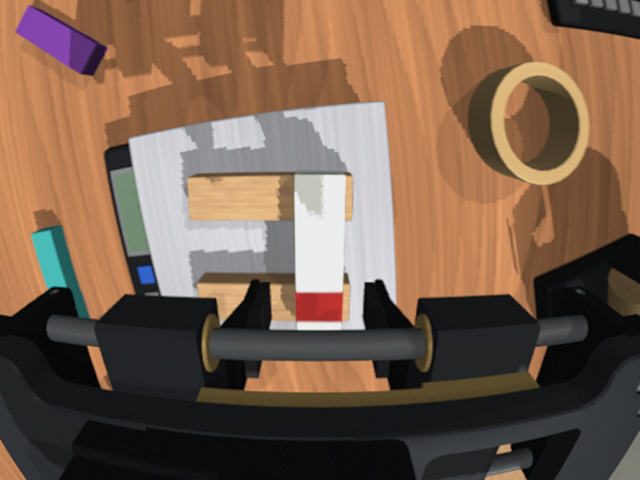

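White_2 lies across both krafts (294–346). Its near end covers kraft_1 (rows 173–220) and its far end covers kraft_2. Back for white_1.

>>> apply_moves --increments '[{"grip": 123, "xyz": [-10, -45, -20], "rotation": [0.5, -0.3, -6]}, {"grip": 123, "xyz": [-23, -100, -20], "rotation": [0.5, -0.3, -16]}, {"grip": 123, "xyz": [-36, -158, -20], "rotation": [0.5, -0.3, -26]}, {"grip": 123, "xyz": [-49, -215, -20], "rotation": [0.5, -0.3, -36]}, {"grip": 123, "xyz": [-62, -273, -20], "rotation": [0.5, -0.3, -46]}]'

```text
time: 19.82
ee_pos: [0.5347, 0.0162, 0.1847]
eef_rot: [0.945, 0.327, 0.003, -0.001]
ft_force: [0.3, -1.2, -0.7]
width: 0.0451
```

```bash
python3 go.py 517 244 180 89.4
```

```text
t 19.825 tcp [534.7  16.2 184.7] phi 38.16 tilt [0.26 0.27] w 45.1 F [ 0.3 -1.2 -0.7] q [-0.41  0.16  0.33  1.78 -0.06  1.2   0.6 ]
xyz [126.8, -190.1, 5.7] rot [0.1, -0.4, -51.2]
```

>>> apply_moves --increments '[{"grip": 123, "xyz": [28, -42, 4], "rotation": [0, -0.3, -11]}, {"grip": 123, "xyz": [56, -84, 4], "rotation": [0, -0.3, -21]}, {"grip": 123, "xyz": [84, -126, 4], "rotation": [0, -0.3, -31]}, {"grip": 123, "xyz": [110, -166, 4], "rotation": [0, -0.3, -41]}, {"grip": 123, "xyz": [127, -190, 5], "rotation": [0, -0.3, -51]}]'

```text
time: 20.45
ee_pos: [0.5169, 0.2467, 0.1822]
eef_rot: [0.71, 0.705, 0.002, 0.001]
ft_force: [0.8, -0.2, 0.4]
width: 0.0452
```

>>> apply_moves --increments '[{"grip": 123, "xyz": [0, 0, 0], "rotation": [0, 0, 0]}]'

```text
time: 20.58
ee_pos: [0.5166, 0.2491, 0.1832]
eef_rot: [0.708, 0.706, 0.002, 0.001]
ft_force: [0.3, -0.6, 0.6]
width: 0.0454
```

```bash
python3 - <<'E'
from h import *
c=grab("wrist","11")
hsv=cv2.cvtColor(c["img"],cv2.COLOR_BGR2HSV); P=pts(c,True); z=P[...,2]
k=np.zeros((480,640),bool);k[150:310,230:400]=1
m=big(k&(abs(z-.026)<.005)&(hsv[...,2]>100)&((hsv[...,2]>170)|(hsv[...,1]>120))); print(m.sum(),rect(plane(c,con(m),.026,True)))
E
python3 go.py 547 244 80 89.4
```

```text
3718 (549.0983276367188, 243.42333984375, 105.19593811035156, 29.84058952331543, 0.4657159149646759)
t 20.625 tcp [517.1 247.5 183.4] phi 89.61 tilt [0.3  0.11] w 45.2 F [-0.6  0.   0.3] q [-0.6   0.24  0.09  1.68 -0.02  1.22  1.06]
xyz [-3.5, 29.4, 103.5] rot [0.3, -0.1, 0.2]
```

View pics/wrist11.png

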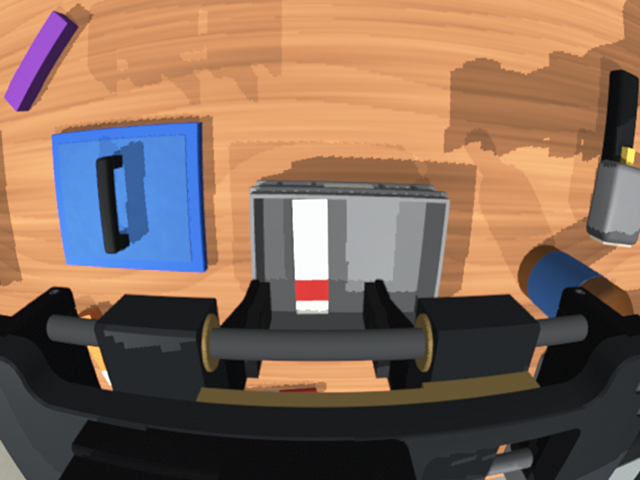

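```bash
python3 - <<'E'
from h import *
c=load("wrist11"); print((plane(c,[[296,314],[328,314],[293,198.5],[327,198.5]],.026,True)*1000).round(1))
E
python3 go.py 551 243.8 80 90.3
```

```text
[[606.9 229.3  26. ]
 [607.  259.7  26. ]
 [496.2 229.   26. ]
 [496.3 258.   26. ]]
t 20.625 tcp [517.1 247.5 183.4] phi 89.61 tilt [0.3  0.11] w 45.2 F [-0.6  0.   0.3] q [-0.6   0.24  0.09  1.68 -0.02  1.22  1.06]
xyz [-3.7, 33.4, 103.5] rot [0.3, -0.1, -0.7]
```

White_1 spans x = 496–607 (110 mm, as it should), so its centre is at (551.6, 244).

>>> apply_moves --increments '[{"grip": 123, "xyz": [-2, 14, 40], "rotation": [0.2, 0, -0.4]}, {"grip": 123, "xyz": [-4, 33, 85], "rotation": [0.2, 0, -0.6]}, {"grip": 123, "xyz": [-4, 34, 110], "rotation": [0.2, 0, -0.6]}, {"grip": 123, "xyz": [-4, 34, 110], "rotation": [0.2, 0, -0.6]}]'

```text
time: 21.12
ee_pos: [0.5513, 0.2411, 0.0724]
eef_rot: [0.707, 0.707, -0.0, 0.0]
ft_force: [-0.0, 0.3, 0.1]
width: 0.0449
```

```bash
python3 go.py 551.5 244 15.5 90.2
```

```text
t 21.125 tcp [551.3 241.1  72.4] phi 89.97 tilt [-0.04 -0.04] w 44.9 F [-0.   0.3  0.1] q [-0.57  0.41  0.1   1.7  -0.05  1.03  1.12]
xyz [2.9, 0.2, 56.9] rot [-0.0, 0.0, -0.2]
```

>>> apply_moves --increments '[{"grip": 123, "xyz": [3, 0, 25], "rotation": [0, 0, 0]}, {"grip": 123, "xyz": [3, 0, 45], "rotation": [0, 0, 0]}, {"grip": 123, "xyz": [3, 0, 55], "rotation": [0, 0, 0]}, {"grip": 123, "xyz": [3, 0, 57], "rotation": [0, 0, 0]}, {"grip": 160, "xyz": [3, 0, 57], "rotation": [0, 0, 0]}]'

```text
time: 21.75
ee_pos: [0.5517, 0.2442, 0.0161]
eef_rot: [0.707, 0.707, -0.0, 0.0]
ft_force: [-0.9, -0.3, 0.2]
width: 0.0411
```

>>> apply_moves --increments '[{"grip": 255, "xyz": [0, 0, 0], "rotation": [0, 0, 0]}, {"grip": 255, "xyz": [0, 0, 0], "rotation": [0, 0, 0]}, {"grip": 255, "xyz": [0, 0, 0], "rotation": [0, 0, 0]}]'

```text
time: 22.12
ee_pos: [0.5521, 0.2444, 0.0168]
eef_rot: [0.707, 0.707, 0.001, 0.0]
ft_force: [-0.8, 0.7, 5.7]
width: 0.0299
```

>>> apply_moves --increments '[{"grip": 255, "xyz": [0, 0, -6], "rotation": [0, 0, 0]}, {"grip": 255, "xyz": [0, 0, -25], "rotation": [0, 0, 0]}, {"grip": 255, "xyz": [0, 0, -70], "rotation": [0, 0, 0]}, {"grip": 255, "xyz": [0, 0, -100], "rotation": [0, 0, 0]}]'

```text
time: 22.62
ee_pos: [0.5527, 0.2446, 0.1201]
eef_rot: [0.707, 0.707, 0.002, 0.001]
ft_force: [0.1, -0.1, -0.2]
width: 0.0295
```

```bash
python3 - <<'E'
from h import *
c=grab("wrist","12")
E
python3 go.py 484 -253 170 -8.1
```

```text
t 22.675 tcp [554.3 245.4 124.1] phi 89.94 tilt [0.44 0.23] w 30.0 F [1.8 1.4 2.6] q [-0.58  0.36  0.1   1.66 -0.04  1.12  1.11]
xyz [-498.3, -69.4, -48.5] rot [0.1, -0.5, 98.0]
```

View pics/wrist12.png

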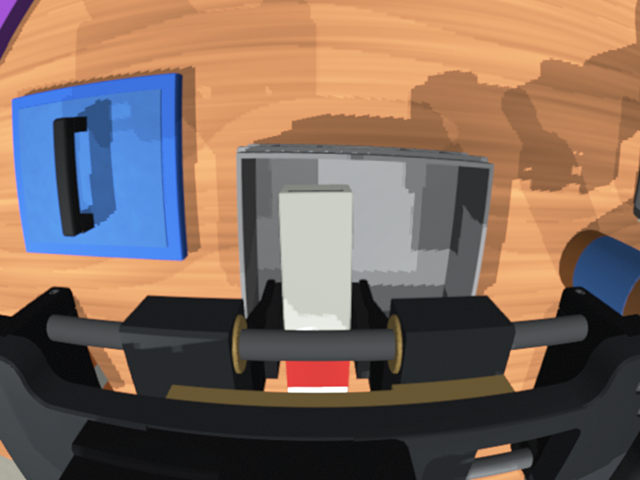

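White_1 is held centred (279–351) and the box is now empty. Travelling.

>>> apply_moves --increments '[{"grip": 255, "xyz": [-35, -5, -30], "rotation": [0, -0.4, 6]}, {"grip": 255, "xyz": [-90, -13, -46], "rotation": [0, -0.4, 16]}, {"grip": 255, "xyz": [-145, -20, -46], "rotation": [0, -0.4, 26]}, {"grip": 255, "xyz": [-200, -28, -46], "rotation": [0, -0.4, 36]}, {"grip": 255, "xyz": [-255, -36, -46], "rotation": [0, -0.4, 46]}]'

```text
time: 23.3
ee_pos: [0.5173, -0.0114, 0.1699]
eef_rot: [0.928, 0.371, 0.003, 0.002]
ft_force: [-0.2, -0.6, 0.0]
width: 0.0303
```

```bash
python3 go.py 484 -253 160 -8.1
```

```text
t 23.3 tcp [517.3 -11.4 169.9] phi 43.61 tilt [ 0.37 -0.09] w 30.3 F [-0.2 -0.6  0. ] q [-0.38  0.13  0.34  1.85 -0.05  1.17  0.74]
xyz [-190.8, 151.8, 10.1] rot [0.2, -0.3, 51.7]
```

>>> apply_moves --increments '[{"grip": 255, "xyz": [-40, 32, 0], "rotation": [0.2, -0.3, 10]}, {"grip": 255, "xyz": [-80, 64, 0], "rotation": [0.2, -0.3, 20]}, {"grip": 255, "xyz": [-120, 95, 0], "rotation": [0.2, -0.3, 30]}, {"grip": 255, "xyz": [-158, 125, 0], "rotation": [0.2, -0.3, 40]}, {"grip": 255, "xyz": [-185, 147, 0], "rotation": [0.2, -0.3, 50]}]'

```text
time: 23.92
ee_pos: [0.4841, -0.2477, 0.1713]
eef_rot: [0.998, -0.059, 0.001, -0.0]
ft_force: [0.8, 0.3, -1.2]
width: 0.0298
```

```bash
python3 go.py 484 -253 150 -8.1
```

```text
t 23.925 tcp [ 484.1 -247.7  171.3] phi -6.82 tilt [ 0.11 -0.  ] w 29.8 F [ 0.8  0.3 -1.2] q [-0.14  0.21  0.6   1.79 -0.13  1.18  0.38]
xyz [0.5, 5.2, 21.3] rot [-0.0, -0.1, 1.3]
```

>>> apply_moves --increments '[{"grip": 255, "xyz": [0.5, 5, 12], "rotation": [0, 0, 1.3]}, {"grip": 255, "xyz": [0.5, 5, 21], "rotation": [0, 0, 1.3]}, {"grip": 255, "xyz": [0.5, 5, 21], "rotation": [0, 0, 1.3]}]'

```text
time: 24.3
ee_pos: [0.484, -0.251, 0.1494]
eef_rot: [0.998, -0.069, 0.0, -0.001]
ft_force: [0.1, 0.4, 0.7]
width: 0.0298
```

```bash
python3 - <<'E'
from h import *
c=grab("wrist","13")
P=pts(c,True);z=P[...,2]
k=np.zeros((480,640),bool);k[150:320,355:480]=1
m=big(k&(abs(z-.094)<.006)); print(m.sum(),rect(plane(c,con(m),.094,True)))
k[:]=0;k[150:300,180:480]=1
m=big(k&(abs(z-.072)<.006)); print(m.sum(),rect(plane(c,con(m),.072,True)))
E
python3 go.py 484 -253 88 -8.1
```

```text
5609 (557.2791137695312, -245.56381225585938, 76.64498901367188, 31.887537002563477, 81.7760009765625)
3671 (510.1466369628906, -246.14111328125, 86.53623962402344, 79.18122100830078, 83.20240783691406)
t 24.35 tcp [ 484.3 -251.2  149.9] phi -7.93 tilt [0.07 0.05] w 30.1 F [-0.4  0.1 -1.2] q [-0.13  0.24  0.6   1.81 -0.15  1.14  0.38]
xyz [-0.1, 1.8, 61.9] rot [-0.1, -0.1, 0.2]
```

View pics/wrist13.png

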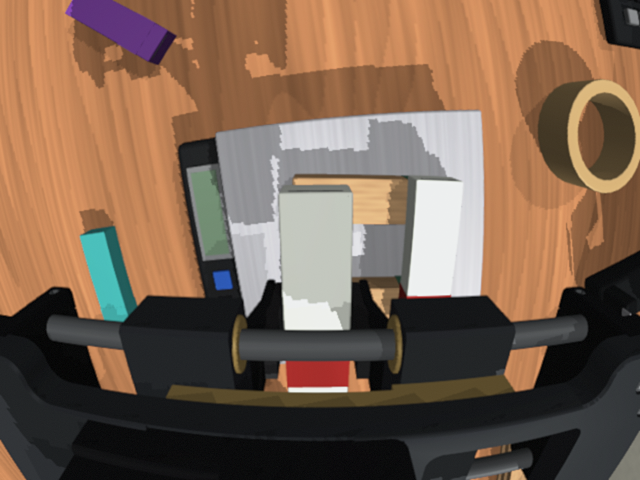

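White_2 lies at about 81.8°, square to the krafts. The held white is parallel to it and over the −x part of both krafts. Lowering.

>>> apply_moves --increments '[{"grip": 255, "xyz": [0, 2, 25], "rotation": [0, 0, 0.2]}, {"grip": 255, "xyz": [0, 2, 48], "rotation": [0, 0, 0.2]}, {"grip": 255, "xyz": [0, 2, 58], "rotation": [0, 0, 0.2]}, {"grip": 255, "xyz": [0, 2, 62.5], "rotation": [0, 0, 0.2]}, {"grip": 255, "xyz": [0, 2, 63], "rotation": [0, 0, 0.2]}]'

```text
time: 24.98
ee_pos: [0.4844, -0.2531, 0.0874]
eef_rot: [0.997, -0.071, 0.001, -0.0]
ft_force: [-0.0, 0.4, -0.7]
width: 0.03
```

>>> apply_moves --increments '[{"grip": 255, "xyz": [0, 0, 1], "rotation": [0, 0, 0]}, {"grip": 255, "xyz": [0, 0, 2], "rotation": [0, 0, 0]}, {"grip": 255, "xyz": [0, 0, 2], "rotation": [0, 0, 0]}]'

```text
time: 25.35
ee_pos: [0.4845, -0.2532, 0.0855]
eef_rot: [0.997, -0.071, 0.001, -0.0]
ft_force: [-0.0, 0.8, -1.1]
width: 0.0296
```

>>> apply_moves --increments '[{"grip": 255, "xyz": [0, 0, 0.8], "rotation": [0, 0, 0]}, {"grip": 255, "xyz": [0, 0, 1.3], "rotation": [0, 0, 0]}, {"grip": 255, "xyz": [0, 0, 1.3], "rotation": [0, 0, 0]}]'

```text
time: 25.72
ee_pos: [0.4846, -0.2532, 0.0848]
eef_rot: [0.997, -0.071, 0.001, -0.001]
ft_force: [-2.8, 0.9, 5.7]
width: 0.0299
```

>>> apply_moves --increments '[{"grip": 123, "xyz": [0, 0, 0], "rotation": [0, 0, 0]}, {"grip": 123, "xyz": [0, 0, 0], "rotation": [0, 0, 0]}, {"grip": 123, "xyz": [0, 0, 0], "rotation": [0, 0, 0]}, {"grip": 123, "xyz": [0, 0, -15], "rotation": [0, 0, 0]}, {"grip": 123, "xyz": [0, 0, -60], "rotation": [0, 0, 0]}]'

```text
time: 26.35
ee_pos: [0.4833, -0.2528, 0.1446]
eef_rot: [0.997, -0.071, -0.001, -0.001]
ft_force: [0.8, 0.2, 0.4]
width: 0.0449
```

>>> apply_moves --increments '[{"grip": 123, "xyz": [0, -20, -55], "rotation": [0, 0, 0]}, {"grip": 123, "xyz": [0, -75, -70], "rotation": [0, 0, 0]}, {"grip": 123, "xyz": [0, -135, -75], "rotation": [0, 0, 0]}, {"grip": 123, "xyz": [0, -195, -75], "rotation": [0, 0, 0]}, {"grip": 123, "xyz": [0, -250, -75], "rotation": [0, 0, 0]}]'

```text
time: 26.98
ee_pos: [0.5189, -0.0033, 0.2214]
eef_rot: [0.998, -0.071, 0.0, -0.001]
ft_force: [0.7, -0.8, -0.2]
width: 0.0453
```

>>> apply_moves --increments '[{"grip": 123, "xyz": [0, -50, 0], "rotation": [0, 0, 0]}, {"grip": 123, "xyz": [0, -105, 0], "rotation": [0, 0, 0]}, {"grip": 123, "xyz": [0, -160, 0], "rotation": [0, 0, 0]}, {"grip": 123, "xyz": [0, -200, 0], "rotation": [0, 0, 0]}, {"grip": 123, "xyz": [0, -200, 0], "rotation": [0, 0, 0]}]'

```text
time: 27.6
ee_pos: [0.5465, 0.1984, 0.2223]
eef_rot: [0.998, -0.068, 0.0, -0.001]
ft_force: [0.2, -0.6, -0.6]
width: 0.045
```

```bash
python3 - <<'E'
from h import *
c=grab("top","14"); s=grab("scene","14")
cv2.imwrite("pics/crop14.png",np.vstack([cv2.resize(c["img"][180:340,200:500],(600,320)),cv2.resize(s["img"][140:260,150:375],(600,280))]))
P=pts(c);z=P[...,2];x=P[...,0];y=P[...,1];hsv=cv2.cvtColor(c["img"],cv2.COLOR_BGR2HSV)
reg=(x>.4)&(x<.65)&(y>-.36)&(y<-.15)
n,l,st,_=cv2.connectedComponentsWithStats((reg&(abs(z-.093)<.009)).astype(np.uint8))
for i in range(1,n):
    if st[i,4]>80: m=l==i; print("white",np.median(z[m]),np.round(rect(plane(c,con(m),.094)),1))
kr=reg&(hsv[...,1]>70)&(hsv[...,2]>80)&(abs(z-.065)<.015)
pp=plane(c,np.argwhere(kr)[:,::-1],.072); 
for sel in (pp[pp[:,1]>-.258],pp[pp[:,1]<-.258]): print("kraft",np.round(rect(sel),1))
m=big((hsv[...,1]<60)&(hsv[...,2]>120)&(x>.3)&(x<.8)&(y>-.45)&(y<-.05)&(abs(z-.05)<.008)); print("pan",rect(plane(c,cv2.convexHull(con(m))[:,0],.05)))
blue=(hsv[...,0]>100)&(hsv[...,0]<125)&(hsv[...,1]>150)
m=big(blue&(x>.3)&(x<.7)&(y>-.1)&(y<.2)); print("lid",np.percentile(z[m],[5,50,95]),np.round(rect(plane(c,con(m),.014)),1))
E
python3 go.py
```

```text
white 0.09199848856184034 [ 554.1 -259.3  110.5   31.2   82. ]
white 0.09172910189624564 [ 483.8 -248.8  110.4   30.7   82.5]
kraft [ 527.1 -218.7  108.    29.4  -10.1]
kraft [ 516.1 -293.6  108.3   30.5   -5.4]
pan (515.9389038085938, -257.42822265625, 188.4520263671875, 187.54786682128906, -1.8784332275390625)
lid [0.00810929 0.0133327  0.01930877] [495.2  59.6 164.5 139.7  88.8]
t 27.7 tcp [547.2 194.2 222.4] phi -8.1 tilt [0.05 0.08] w 45.0 F [-1.  -0.2  0.4] q [-0.66  0.24  0.29  1.61 -0.07  1.3  -0.5 ]
```

View pics/crop14.png

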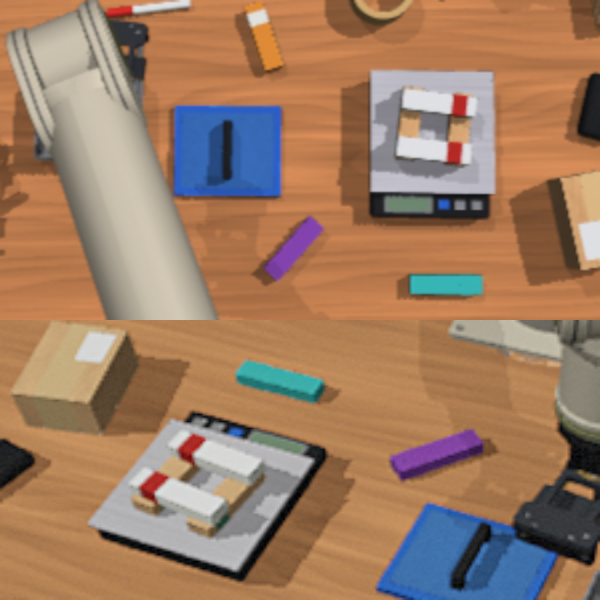

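Both whites lie flat across both browns, the lid is flat with its handle up, and the bystanders look unmoved. The kraft angles in this view (−10°, −5°) come from partly hidden masks, so I'll check them another way: from the unobstructed wrist picture, and from the edges of the visible outer strips now.

```bash
python3 - <<'E'
from h import *
c=load("wrist6");P=pts(c,True);z=P[...,2]
for a,b in((280,350),(400,475)):
    k=np.zeros((480,640),bool);k[150:300,a:b]=1
    m=big(k&(abs(z-.072)<.006)); print("wrist6",np.round(rect(plane(c,con(m),.072,True)),1))
a=load("top14");b=load("top0");P0=pts(b)
d=cv2.absdiff(a["img"],b["img"]).max(2)
A=a["img"]
# outer side edge of each kraft, rows visible in top14
hsv=cv2.cvtColor(A,cv2.COLOR_BGR2HSV)
kr=(hsv[...,1]>70)&(hsv[...,2]>80)
for lo,hi in((396,416),(416,436)):
    E=[]
    for v in range(226,260):
        u=np.where(kr[v,lo:hi])[0]
        if len(u)>5: E.append((v,u.min()+lo,u.max()+lo))
    print(E)
for nm,h in(("orange",((0,25),180)),("purple",((120,150),60)),("turq",((80,95),100))):
    for n in("top0","top14"):
        c=load(n);H=cv2.cvtColor(c["img"],cv2.COLOR_BGR2HSV);X=pts(c)
        m=big((H[...,0]>h[0][0])&(H[...,0]<h[0][1])&(H[...,1]>h[1])&(X[...,0]>.25)&(X[...,0]<.75)&(X[...,1]>-.33)&(X[...,1]<.03)&(X[...,2]>.008)&(X[...,2]<.035)); print(nm,n,np.round(rect(plane(c,con(m),.022)),1))
E
```

```text
wrist6 [ 500.8 -294.4   77.8   30.2   -8.2]
wrist6 [ 511.6 -221.1   78.9   32.7   -7.6]
[(236, np.int64(400), np.int64(409)), (237, np.int64(400), np.int64(409)), (238, np.int64(400), np.int64(409)), (239, np.int64(400), np.int64(409)), (240, np.int64(400), np.int64(409)), (241, np.int64(400), np.int64(409)), (242, np.int64(399), np.int64(409)), (243, np.int64(399), np.int64(409)), (244, np.int64(399), np.int64(409)), (245, np.int64(399), np.int64(408)), (246, np.int64(399), np.int64(408)), (247, np.int64(399), np.int64(408))]
[(227, np.int64(427), np.int64(435)), (228, np.int64(427), np.int64(433)), (229, np.int64(427), np.int64(433)), (230, np.int64(427), np.int64(433)), (231, np.int64(426), np.int64(433)), (232, np.int64(426), np.int64(432)), (233, np.int64(426), np.int64(432)), (234, np.int64(426), np.int64(432)), (235, np.int64(426), np.int64(432)), (236, np.int64(426), np.int64(432)), (237, np.int64(426), np.int64(432)), (239, np.int64(425), np.int64(434)), (240, np.int64(425), np.int64(434)), (241, np.int64(425), np.int64(434)), (242, np.int64(425), np.int64(434)), (243, np.in
[... 190 characters left out ...]
24), np.int64(433)), (249, np.int64(424), np.int64(433)), (250, np.int64(424), np.int64(433)), (251, np.int64(424), np.int64(433)), (252, np.int64(424), np.int64(430)), (253, np.int64(424), np.int64(430)), (254, np.int64(424), np.int64(430)), (255, np.int64(424), np.int64(430)), (256, np.int64(424), np.int64(430)), (257, np.int64(424), np.int64(430)), (258, np.int64(423), np.int64(430)), (259, np.int64(423), np.int64(430))]
orange top0 [658.4  -7.2  72.3  28.2  17. ]
orange top14 [658.4  -7.2  72.3  28.2  17. ]
purple top0 [340.3 -41.1 108.3  29.3 -42.9]
purple top14 [340.2 -41.2 108.3  29.3 -42.6]
turq top0 [ 280.5 -274.9  108.    30.5   89. ]
turq top14 [ 280.5 -274.9  108.    30.5   89. ]
```

The krafts are parallel (−8.2° and −7.6°), all gaps are in range, and the bystanders I measured are unmoved. Handing in.

```bash
python3 - <<'E'
from bench import r
print(r.close_job())
E
```

```text
the job is handed in; nothing more can be done
None
```

The order is laid out and handed in at about 28 s of the 72 s allowed. The lid was lifted off first and lies flat on the desk with its handle up. All three cartons are out of the box, and the stack is on the pan.

**What I measured at the end:**

| Check | Result |
|---|---|
| Brown cartons | about 75–77 mm apart centre to centre (gap about 46 mm), parallel at about −8° |
| White cartons | about 71 mm apart (gap about 40 mm), at 82.0° and 82.5°, so square to the browns |
| White tops | about 92 mm above the desk, against 94 expected; each rests on both browns |
| Stack position | centre about 4 mm from the pan's centre |
| Orange, purple and turquoise cartons | same place as at the start |

**Less certain:**
- **Brown angles:** the final top view read −10° and −5° because the whites partly hide the browns. I relied on an unobstructed wrist picture taken just before the whites were laid, which gave −8.2° and −7.6°.
- **Other bystanders:** I compared only the three coloured cartons by measurement. The tape roll, marker, bottle, mouse, parcel and scanner I judged by eye from the pictures, and not all of them are in the final one.
- **Lid touch-down:** it met the desk with about 32 N for a moment before I eased off. The cartons went down at about 6 N.

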